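# Lock the lathe's levelling screw with its jam nut

## Robot

A 6-joint arm with a two-finger parallel gripper is mounted at the origin on the work surface. World frame = base frame: x ahead of the robot, y to its left, z up, the work surface at z = 0. Lengths are in m, angles in degrees, forces in N, time in s.
With the tool pointing down it reaches from about 0.35 to 0.875 m from the base axis. Payload 4.2 kg.
Tool frame: the origin (TCP) lies between the finger pads; the fingertips stand 8 mm ahead of it and the grasp point (between the pads) lies 11 mm behind it; x points along the fingers, y is the direction in which the jaws open and shut, and the axes are right-handed (so a half turn about x gives the same grasp; the last joint's range is limited). The gripper opens to 87 mm and grips with 3 to 60 N. Pads are 19 mm wide; open, the fingers measure 117 mm over their backs; the gripper's body (75 mm by 190 mm) begins 51 mm behind the grasp point.
Start: joints at [88.041, 22.042, 0.453, 0, -68.411, -14.817], TCP at [0.18, 0.598, 0.231] pointing down, gripper open.
Joint ranges: [-179.83, 179.83], [-69.29, 118.12], [-61.27, 80.66], [-181.25, 117.63], [-171.15, -9.14], [-177.46, 177.46]. Speed limits (degrees/s): [159.86, 159.86, 180, 180, 180, 180].

## Interface

Orientations are given as a 3x3 rotation matrix whose columns are the frame's x, y, z axes.
In Python, from station import r gives the robot as it stands. The module is installed in compiled form; this text tells all that it offers.
- The arm moves only by the tool move_arm, never from a script. Its argument "increments" is one flat list of numbers, 7 for each row, row after row: the turn, a rotation vector about the tool's x, y, z in degrees, then the shift along the tool's x, y, z in m, then the finger opening in m, from 0 to 0.087. A call has 1 to 12 rows; each row is the pose to reach, as a shift and turn from the pose commanded when the call began, along the tool's axes at that moment; what a row does not reach only later rows make up. A row lasts 1/12 s, in which the tool goes at most 41.7 mm and 7.16 degrees, less where a joint would pass 70% of its speed; a pose out of reach is approached as far as the arm can. A call with a gripper value outside its range is refused whole. The fingers move at their own pace and stop on an object; the grip force is fixed at half the most. Time passes only in rows, so rows that repeat a pose let the fingers close. It gives the time, the measured TCP pose, the force and the opening at its end, in the units of the state.
- r.sense(): the state, without advancing time (a new reading comes with each control period).
- r.capture(name): name is "scene" or "top" or "wrist"; returns the picture (384x512x3 uint8, red, green, blue); there is no depth.
- r.calibration(name): a dict with "fx", "fy", "cx", "cy" (pixels), "D" ([k1, k2, p1, p2, k3] as OpenCV has them; the pictures are not rectified), "rvec" (rotation vector, rad) and "tvec" (3), from world to camera coordinates, as OpenCV has them; the wrist camera has in their place "tool_from_camera" (4x4, takes a point from camera to tool coordinates, whose origin is the TCP and whose axes are the tool frame's). Camera axes: x right, y down, z forward; pixel columns grow to the right and rows downward; lengths in m; the calibration is good to about 2 mm. A picture is of the moment at which its call begins: read the wrist's pose just before it. calibration takes no time and is no camera call.
- r.finish_job(): hands the job in, once; it reports no verdict.
The state is a dict: "time_s": time; "joints": joint angles; "joint_velocities": joint speeds; "effort": joint torques, N m; "tcp_pos": TCP position; "ee_rot": TCP orientation; "wrist_force": force on the tool from outside, world axes, zero at the start; "moment": the same for the moment, N m; "gripper_width": opening from 0.0 (shut) to 1.0 (fully open).
Only numpy, scipy, OpenCV 4.12 (cv2) and the standard library are available. Lean on these libraries where they do the work, as an engineer would, in place of code of your own. Each camera call takes 0.05 s, during which the arm holds its last target.

## Task

Level the little lathe and lock the setting: turn the levelling screw clockwise by its flat cross-bar until the orange end points straight at the red mark, slide the fork keeper fully home over the bar's other end so that the screw is held, and then swing the jam nut's black handle clockwise until it comes up tight. Last, slide the keeper back well clear of the bar, with the bar still on the mark and the nut still tight, let go of everything, and leave the jar, the wooden finial and the screwdriver where they are.

Things in the scene. Friction and masses are not known exactly. Their poses are not given: they have to be found in the camera images.
- lathe: Fixed blue lathe casting, origin on the upright screw axis at table height, z up. Its +x side, away from the robot (yaw up to 0.35 rad), carries the bed; round the axis is a lug 30 mm high (x -65 to 60, y -70 to 70 mm); on the -y side is the keeper's guide.
- red_mark (a point): Middle of the painted red mark on the lug's top, 6 x 36 mm, running along the lathe's y from 31 to 67 mm from the screw axis, z = 31 mm.
- guide_top (a point): Middle of the guide's top: lathe x -31 to 31, y -78 to -222 mm, 86 mm high. A straight channel along y with its floor at z = 62 mm, closed by a stop at the rear (-y) end, and a 28 mm wide slot in its top through which the keeper's red post stands.
- bed_mid (a point): Middle of the bed's top: lathe x 60 to 160, y -300 to 440 mm, 70 mm high. On it stand a tailstock (y 172 to 270, 145 mm high) and the headstock with chuck (y 282 to 435, 173 mm high).
- screw (a joint): Screw angle, rad, growing clockwise from above; 0 = cross-bar along the lathe's y, orange end over the mark, other end facing the fork. Starts at -0.9 to -0.45 (orange end swung towards the robot). Friction 0.25 N m (6 N at 40 mm); stays where left, does not visibly rise or sink. The nut rides on the screw and turns with it.
- bar_end (a point): On the cross-bar's top face at its orange end, 43 mm from the screw axis, z = 78 mm. The bar is 100 mm long (50 each side of the axis), 14 mm wide, round-ended, z = 60 to 78 mm; a boss of 11 mm radius on its middle reaches 83 mm.
- nut (a joint): Angle of the brass jam nut relative to the screw, rad, growing clockwise from above as it tightens; starts at 0 to 0.25, stops hard at 1.2 = tight, stays where left. The thread drags (0.5 N m, 5 N at the handle), more than the screw's own friction, so with the screw not held it turns the screw along.
- nut_handle (a point): Top of the nut's upright black handle, a post 18 mm thick, z = 35 to 105 mm, 100 mm from the screw axis, on a 10 mm rod at z = 41 mm that passes below the cross-bar; nut: 36 mm hexagon, z = 32 to 50 mm. With the screw at 0 it stands 174 degrees counter-clockwise from the lathe's +x at nut 0 and 105 degrees at nut 1.2 (tight).
- keeper: Loose aluminium slide, 130 (its y) x 40 x 16 mm, about 0.35 kg, greased, captive in the guide with 1 to 2 mm play; slides along the lathe's y at 1 to 4 N. Origin: middle of its underside; +y points to the screw. Distance of the origin from the screw axis: 128 to 147 mm at the start, 87 mm fully home, 151 mm at the rear stop.
- fork_tip (a point): Middle of the fork's mouth, 65 mm ahead (+y) of the keeper's origin, 8 mm above its underside; 22 mm from the screw axis when fully home. The slot is 16 mm wide, 28 mm deep, with a flared mouth that takes the bar when it is within about 0.2 rad of 0. The bar's end lies 50 mm from the axis.
- keeper_post (a point): Middle of the top of the keeper's upright red post: 18 mm thick, z = 78 to 128 mm, 25 mm behind (-y of) the keeper's origin.
- wax_jar: Bystander: amber jar with brass cap, 64 mm in diameter, 75 mm high, loose, left of the lug. Origin at its underside's centre.
- finial: Bystander: turned wooden finial, 52 mm in diameter, 85 mm high, standing loose in front of the guide. Origin at its underside's centre.
- screwdriver: Bystander: red-handled screwdriver, 190 mm long, lying loose to the left. Origin at its underside's middle, blade towards its +x.
Things that resemble listed ones, but are neither listed nor needed, are in the scene too. There is more than one size of the keeper; the one meant has the size given above.

How it is judged:
By the outcome, as a careful person would: the job done as asked, in the order asked, and still so for the second after the job is handed in, with the robot touching nothing.
It also fails if it takes over 64 s, if anything falls off the work surface, if the arm or the gripper's body presses on something with over 40 N, if the wrist force passes 120 N, or if a joint passes its speed limit or range.

## Working session

There is one attempt and no reset: what is moved stays moved. The work goes in short steps, Python scripts to look and compute and a tool call to move; the robot and the scene stay as the last step left them, time stands still between calls to the robot, and variables do not carry over. Pictures are saved under pics/ and viewed, and the job is handed in when it is done.

Besides the shell and the picture viewer there is one more tool, called after "Call:" as name(argument=value, ...) on one line, values as JSON. move_arm: Moves the arm, as the interface text tells. Its arguments: {"type":"object","properties":{"increments":{"type":"array","items":{"type":"number"}}},"required":["increments"]}

```bash
mkdir -p pics
cat > h.py <<'E'
import numpy as np, cv2
from station import r
def shot(cam,name,crop=None,scale=1):
    im=r.capture(cam); 
    cv2.imwrite(f'pics/{name}_raw.png',im[:,:,::-1])
    if crop: im=im[crop[1]:crop[3],crop[0]:crop[2]]
    im=cv2.resize(im,None,fx=scale,fy=scale,interpolation=cv2.INTER_CUBIC)
    cv2.imwrite(f'pics/{name}.png',im[:,:,::-1])
def K(c): return np.array([[c['fx'],0,c['cx']],[0,c['fy'],c['cy']],[0,0,1.]])
def ext(cam,pose=None):
    c=r.calibration(cam)
    if cam=='wrist':
        s=pose or r.sense(); T=np.eye(4);T[:3,:3]=np.array(s['ee_rot']);T[:3,3]=s['tcp_pos']
        W=np.linalg.inv(T@np.array(c['tool_from_camera'])); return c,W[:3,:3],W[:3,3]
    return c,cv2.Rodrigues(np.array(c['rvec'],float))[0],np.array(c['tvec'],float).ravel()
def pt(cam,uv,z,pose=None):
    c,R,t=ext(cam,pose)
    n=cv2.undistortPoints(np.array([[uv]],float),K(c),np.array(c['D'],float))[0,0]
    o=-R.T@t; d=R.T@np.array([n[0],n[1],1]); return o+d*(z-o[2])/d[2]
def proj(cam,P,pose=None):
    c,R,t=ext(cam,pose)
    return cv2.projectPoints(np.array(P,float).reshape(-1,1,3),cv2.Rodrigues(R)[0],t,K(c),np.array(c['D'],float))[0].reshape(-1,2)
E
python3 - <<'E'
from h import *
s=r.sense();print(s)
shot('scene','s0',None,1.5);shot('top','t0',None,1.5);shot('wrist','w0',None,1.5)
for c in('scene','top'):
    q,R,t=ext(c);print(c,-R.T@t,R[2])
E
```

```text
{'time_s': 0.0, 'joints': array([ 8.80400847e+01,  2.20910174e+01,  3.77389491e-01, -2.82668584e-02,
       -6.84115332e+01, -1.48145028e+01]), 'joint_velocities': array([ 0.04262253, -0.00908521,  0.01432362, -0.00952069, -0.08431297,
        0.05121442]), 'effort': array([-1.41768149e-03, -3.90666318e+01,  1.87407446e+01,  4.21982467e+00,
        1.09523491e-02, -2.00328686e-04]), 'tcp_pos': array([0.18021423, 0.59782325, 0.22944244]), 'ee_rot': array([[-5.33181315e-04, -2.88778015e-01, -9.57395934e-01],
       [-2.16746249e-03, -9.57393487e-01,  2.88778484e-01],
       [-9.99997509e-01,  2.22909106e-03, -1.15451196e-04]]), 'wrist_force': array([-0.40581828,  0.04431979,  0.40049392]), 'moment': array([-0.01159626, -0.00242501,  0.02312974]), 'gripper_width': 0.9986845100430746}
scene [0.96454156 0.35191551 0.60829312] [-0.62058737 -0.39356926 -0.67821424]
top [0.35581803 0.0252688  0.99767526] [ 0.15164634  0.03406718 -0.98784757]
```

View pics/s0.png

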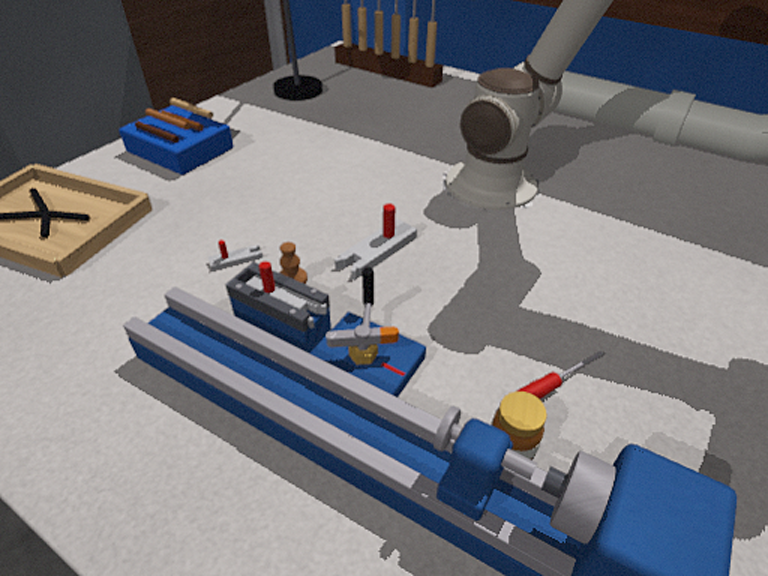

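View pics/t0.png

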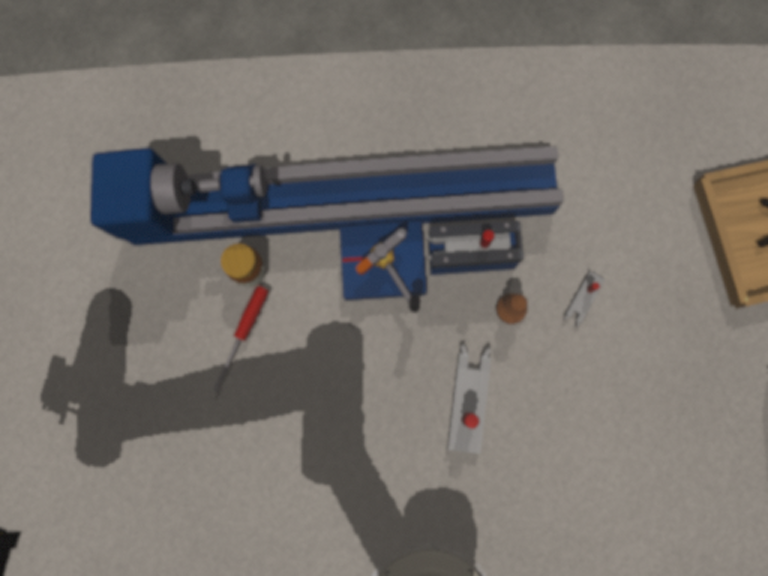

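View pics/w0.png

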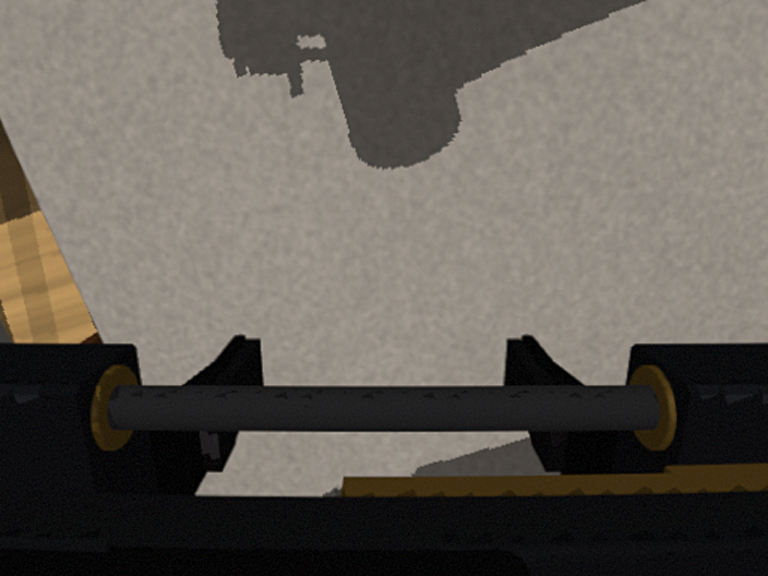

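The top view (1.5x scale) shows the lathe with its lug near (383,260), the bar with its orange end at (365,266), the red mark at (352,260) and the handle top at (414,302). There are three keeper candidates, by red post: (487,237) captive in the guide, (470,420) large and loose on the table, and (594,286) small and loose. The one in the guide fits the description. I'll confirm it and measure in enlarged crops.

Run:
```python
from h import *
im=cv2.imread('pics/t0_raw.png')[125:215,215:365]
cv2.imwrite('pics/t0c.png',cv2.resize(im,None,fx=5,fy=5,interpolation=cv2.INTER_CUBIC))
im=cv2.imread('pics/s0_raw.png')[160:280,140:300]
cv2.imwrite('pics/s0c.png',cv2.resize(im,None,fx=5,fy=5,interpolation=cv2.INTER_CUBIC)[:600])
```

```text
(no output)
```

View pics/t0c.png

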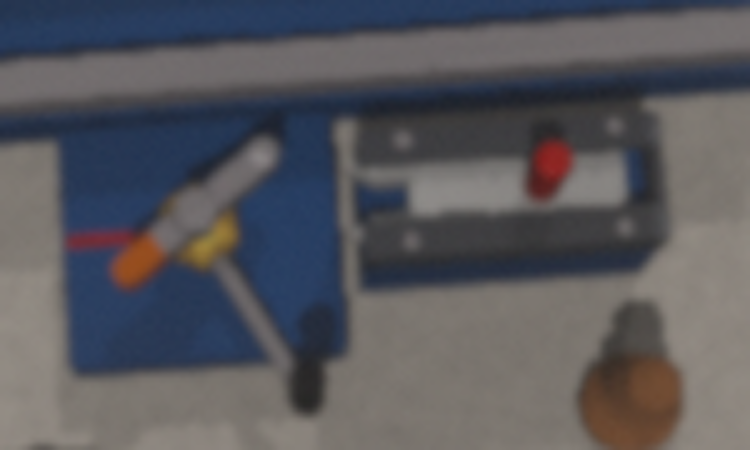

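View pics/s0c.png

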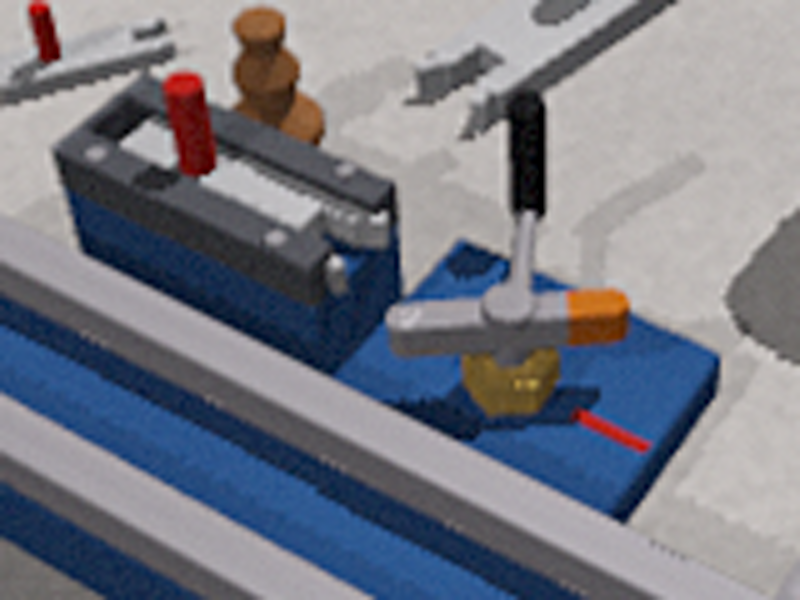

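The enlarged crops confirm it: the keeper in the guide has its post at top-crop (553,158), with the fork prongs at the lug side. The orange bar end, red mark and black handle are all clear. Next I fit the lathe pose from both views.

```bash
cat > fit.py <<'E'
from h import *
from scipy.optimize import least_squares
T=lambda X,Y:(215+X/5,125+Y/5); S=lambda X,Y:(140+X/5,160+Y/5)
def L2W(p,P):
    P=np.atleast_2d(P)/1000.; c,s=np.cos(p[2]),np.sin(p[2])
    return np.c_[p[0]+c*P[:,0]-s*P[:,1],p[1]+s*P[:,0]+c*P[:,1],P[:,2]]
def rz(b,r,z): b=np.radians(b); return [r*np.cos(b),r*np.sin(b),z]
E
python3 - <<'E'
from fit import *
t=[((73,372),(-65,70,30)),((347,355),(-65,-70,30)),((68,242),(0,67,31)),((362,258),(-31,-78,86)),((663,245),(-31,-222,86)),((362,115),(31,-78,86)),((195,210),(0,0,83))]
s=[((718,362),(-65,70,30)),((462,240),(-65,-70,30)),((578,413),(0,31,31)),((648,447),(0,67,31)),((397,185),(-31,-78,86)),((325,300),(31,-78,86)),((55,150),(31,-222,86)),((145,75),(-31,-222,86)),((508,303),(0,0,83))]
tu=np.array([T(*a) for a,_ in t]);tp=[b for _,b in t];su=np.array([S(*a) for a,_ in s]);sp=[b for _,b in s]
def res(p,sep=None):
    a=(proj('top',L2W(p,tp))-tu).ravel();b=(proj('scene',L2W(p,sp))-su).ravel()
    return a if sep=='t' else b if sep=='s' else np.r_[a,b]
for k in('t','s',None):
    f=least_squares(res,[.55,.05,0],args=(k,),loss='soft_l1');print(k,f.x,np.degrees(f.x[2]))
    print(np.round(f.fun.reshape(-1,2),1).tolist())
p=f.x;np.save('lathe.npy',p)
# screw, nut, keeper
def inv(P): d=(P-[p[0],p[1],0])[:2]; c,s=np.cos(p[2]),np.sin(p[2]); return np.array([c*d[0]+s*d[1],-s*d[0]+c*d[1]])*1000
for n,cam,uv,z in [('orange tip','top',T(127,277),.078),('grey tip','top',T(263,152),.078),('orange','scene',S(600,303),.078),('handle','top',T(308,385),.105),('handle','scene',S(528,97),.105),('post','top',T(555,158),.128),('post','scene',S(185,82),.128),('finial top','top',T(655,380),.085),('cap','top',(240/1.5,262/1.5),.075)]:
    w=pt(cam,uv,z);l=inv(w);print(n,cam,w.round(4),l.round(1),np.hypot(*l).round(1),np.degrees(np.arctan2(l[1],l[0])).round(1))
E
```

```text
t [0.57413222 0.0637643  0.03281833] 1.8803516544486973
[[-1.4, -0.3], [0.5, -0.4], [-0.4, -0.2], [0.6, 0.6], [2.0, -0.5], [-1.2, 3.6], [0.0, -0.3]]
s [0.57620213 0.06672158 0.04161496] 2.3843618274709377
[[2.0, -1.5], [0.0, -0.8], [-0.6, 0.7], [0.3, 1.0], [0.3, 0.2], [-2.8, -5.1], [-0.7, 0.2], [0.1, -0.1], [0.6, 0.3]]
None [0.57497494 0.0653961  0.04107855] 2.353627349279883
[[-1.8, -0.4], [-0.0, -0.9], [-1.0, -0.3], [0.0, 0.0], [1.3, -1.6], [-2.0, 3.0], [-0.7, -0.6], [1.7, -2.1], [-0.1, -1.3], [-0.8, 0.0], [0.0, 0.3], [0.2, -0.4], [-2.9, -5.8], [-0.7, -0.4], [0.1, -0.6], [0.4, -0.3]]
orange tip top [0.5432 0.0969 0.078 ] [-30.5  32.8] 44.8 132.9
grey tip top [0.6019 0.0311 0.078 ] [ 25.5 -35.4] 43.6 -54.3
orange scene [0.5512 0.094  0.078 ] [-22.5  29.6] 37.2 127.3
handle top [0.4853 0.0134 0.105 ] [-91.7 -48.2] 103.6 -152.3
handle scene [0.4861 0.0132 0.105 ] [-90.9 -48.5] 103.0 -151.9
post top [ 0.5817 -0.1001  0.128 ] [-1.000e-01 -1.656e+02] 165.6 -90.0
post scene [ 0.5817 -0.0982  0.128 ] [   0.  -163.7] 163.7 -90.0
finial top top [ 0.486  -0.1472  0.085 ] [ -97.6 -208.8] 230.4 -115.1
cap top [0.5639 0.2909 0.075 ] [ -1.8 225.8] 225.8 90.4
```

```bash
cat >> fit.py <<'E'
def rows(pos,heading,s=None):
    """round numbers: total turn about tool x and shift in tool axes to reach pos + jaw heading (deg, vertical)"""
    s=s or r.sense();R=np.array(s['ee_rot']);h=np.radians(heading)
    y=np.array([np.cos(h),np.sin(h),0]);x=np.array([0,0,-1.]);Rd=np.c_[x,y,np.cross(x,y)]
    rv=np.degrees(cv2.Rodrigues(R.T@Rd)[0].ravel());d=R.T@(np.array(pos)-s['tcp_pos'])
    print('turn',rv.round(2),'shift',d.round(4)); return rv,d
E
python3 - <<'E'
from fit import *
print(np.round(r.calibration('wrist')['tool_from_camera'],3))
p=np.load('lathe.npy')
rows(L2W(p,[-30,20,260])[0],182.4)
E
```

```text
[[-0.001 -0.266  0.964 -0.154]
 [ 1.     0.     0.001 -0.001]
 [-0.     0.964  0.266 -0.073]
 [ 0.     0.     0.     1.   ]]
turn [ 7.082e+01 -6.000e-02 -8.000e-02] shift [-0.0296  0.3869 -0.4968]
```

Call:
move_arm(increments=[70.8,0,0,-0.03,0.385,-0.45,0.087,70.8,0,0,-0.03,0.385,-0.45,0.087,70.8,0,0,-0.03,0.385,-0.45,0.087,70.8,0,0,-0.03,0.385,-0.45,0.087,70.8,0,0,-0.03,0.385,-0.45,0.087,70.8,0,0,-0.03,0.385,-0.45,0.087,70.8,0,0,-0.03,0.385,-0.45,0.087,70.8,0,0,-0.03,0.385,-0.45,0.087,70.8,0,0,-0.03,0.385,-0.45,0.087,70.8,0,0,-0.03,0.385,-0.45,0.087,70.8,0,0,-0.03,0.385,-0.45,0.087,70.8,0,0,-0.03,0.385,-0.45,0.087])

```text
time_s: 1.15
tcp_pos: [0.4504, 0.1761, 0.256]
ee_rot: [[0.0, -0.999, -0.042], [0.0, -0.042, 0.999], [-1.0, -0.0, 0.0]]
wrist_force: [0.8, 0.8, 0.2]
gripper_width: 1.002
```

Run:
```python
from fit import *
p=np.load('lathe.npy')
rows(L2W(p,[-30,70,260])[0],182.4)
```

```text
turn [0.03 0.02 0.01] shift [-0.004  -0.0898 -0.0458]
```

Call:
move_arm(increments=[0,0,0,-0.004,-0.09,-0.046,0.04,0,0,0,-0.004,-0.09,-0.046,0.04,0,0,0,-0.004,-0.09,-0.046,0.04,0,0,0,-0.004,-0.09,-0.046,0.04,0,0,0,-0.004,-0.09,-0.046,0.04,0,0,0,-0.004,-0.09,-0.046,0.04])

```text
time_s: 1.65
tcp_pos: [0.541, 0.1359, 0.2594]
ee_rot: [[-0.001, -0.999, -0.042], [-0.0, -0.042, 0.999], [-1.0, 0.001, -0.0]]
wrist_force: [-0.6, -1.0, -0.3]
gripper_width: 0.633
```

Run:
```python
from fit import *
s=r.sense();print(s['tcp_pos'],s['joints']);np.savez('pose1.npz',p=s['tcp_pos'],R=s['ee_rot'])
shot('wrist','w1',None,1.5)
```

```text
[0.54102718 0.13594019 0.25935712] [ 3.07370073e+01  1.44141027e+01 -6.39285014e+00 -2.57816762e-02
 -6.92663062e+01 -2.83027331e+01]
```

View pics/w1.png

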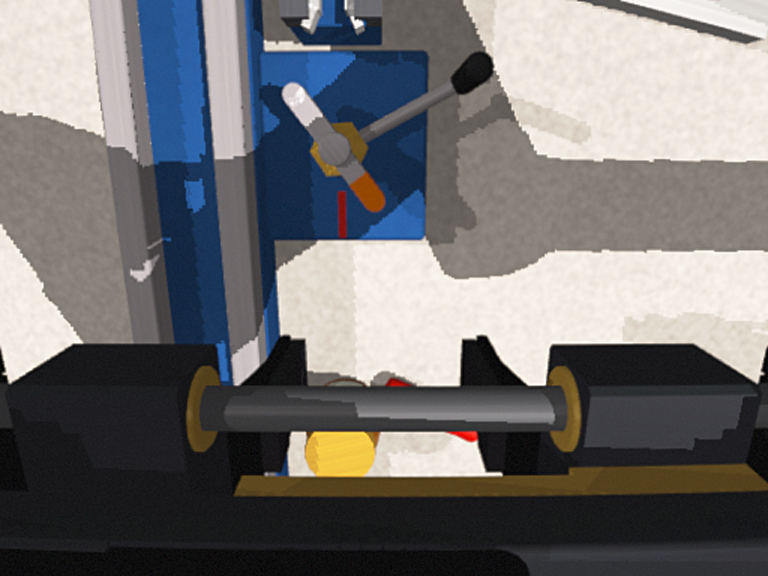

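The wrist view shows the lug from (262,50) to (427,240), the mark at (342,192)–(342,237), the boss at (337,147), the orange tip at (377,205), the grey tip at (292,90) and the handle top at about (480,66).

Run:
```python
from fit import *
q=np.load('pose1.npz');pose={'tcp_pos':q['p'],'ee_rot':q['R']}
W=[((425,239),(-65,70,30)),((427,52),(-65,-70,30)),((342,237),(0,67,31)),((342,192),(0,31,31)),((338,147),(0,0,83))]
wu=np.array([a for a,_ in W])/1.5; wp=[b for _,b in W]
f=least_squares(lambda p:(proj('wrist',L2W(p,wp),pose)-wu).ravel(),[.575,.065,.04],loss='soft_l1')
print('wrist only',f.x,np.degrees(f.x[2]));print(f.fun.reshape(-1,2).round(1).tolist())
t=[((73,372),(-65,70,30)),((347,355),(-65,-70,30)),((68,242),(0,67,31)),((362,258),(-31,-78,86)),((195,210),(0,0,83))]
s=[((718,362),(-65,70,30)),((462,240),(-65,-70,30)),((578,413),(0,31,31)),((648,447),(0,67,31)),((397,185),(-31,-78,86)),((55,150),(31,-222,86)),((145,75),(-31,-222,86)),((508,303),(0,0,83))]
tu=np.array([T(*a) for a,_ in t]);tp=[b for _,b in t];su=np.array([S(*a) for a,_ in s]);sp=[b for _,b in s]
f=least_squares(lambda p:np.r_[(proj('wrist',L2W(p,wp),pose)-wu).ravel(),(proj('top',L2W(p,tp))-tu).ravel(),(proj('scene',L2W(p,sp))-su).ravel()],[.575,.065,.04],loss='soft_l1')
print('all',f.x,np.degrees(f.x[2]));print(f.fun.reshape(-1,2).round(1).tolist())
p=f.x;np.save('lathe.npy',p)
a=pt('wrist',(373/1.5,200/1.5),.078,pose);b=pt('wrist',(295/1.5,95/1.5),.078,pose);h=pt('wrist',(480/1.5,66/1.5),.105,pose)
print(a,b,'bar heading',np.degrees(np.arctan2(*(a-b)[1::-1])),'len',np.linalg.norm(a-b))
print('mid',(a+b)/2,'handle',h,np.linalg.norm(h[:2]-p[:2]),np.degrees(np.arctan2(*(h[:2]-p[:2])[::-1]))-np.degrees(p[2]))
```

```text
wrist only [0.5762493  0.06225956 0.04625939] 2.6504677103107697
[[0.3, 1.1], [1.1, -2.3], [0.4, 0.2], [-0.3, -0.8], [-2.7, 0.9]]
all [0.57540553 0.06348666 0.03770343] 2.1602475290730263
[[0.4, 2.6], [2.4, -0.5], [0.6, 1.3], [0.2, 0.3], [-1.9, 2.2], [-1.2, -0.7], [0.7, -1.0], [-0.3, -0.6], [0.8, -0.1], [0.1, -0.8], [0.9, -2.2], [-0.7, -1.6], [-1.7, -0.2], [-0.9, 0.1], [-0.5, -0.6], [-1.3, -0.8], [-0.4, -1.0], [-0.5, -0.5]]
[0.54977426 0.09484656 0.078     ] [0.60240148 0.02994885 0.078     ] bar heading 129.0394826886965 len 0.08355438864465782
mid [0.57608787 0.06239771 0.078     ] handle [0.48993888 0.01189676 0.105     ] 0.0998301908956903 -151.04396761501607
```

Run:
```python
from fit import *
rows([.552,.0925,.12],219); rows([.552,.0925,.061],219)
```

```text
turn [-3.653e+01  1.000e-02 -4.000e-02] shift [ 0.1397 -0.0094 -0.0442]
turn [-3.653e+01  1.000e-02 -4.000e-02] shift [ 0.1987 -0.0094 -0.0442]
```

Call:
move_arm(increments=[-36.5,0,0,0.05,-0.0094,-0.044,0.04,-36.5,0,0,0.1,-0.0094,-0.044,0.04,-36.5,0,0,0.14,-0.0094,-0.044,0.04,-36.5,0,0,0.14,-0.0094,-0.044,0.04,-36.5,0,0,0.14,-0.0094,-0.044,0.04,-36.5,0,0,0.14,-0.0094,-0.044,0.04,-36.5,0,0,0.14,-0.0094,-0.044,0.04,-36.5,0,0,0.165,-0.0094,-0.044,0.04,-36.5,0,0,0.185,-0.0094,-0.044,0.04,-36.5,0,0,0.199,-0.0094,-0.044,0.04,-36.5,0,0,0.199,-0.0094,-0.044,0.04])

```text
time_s: 2.62
tcp_pos: [0.5517, 0.0926, 0.0597]
ee_rot: [[-0.003, -0.779, -0.627], [-0.001, -0.627, 0.779], [-1.0, 0.003, 0.001]]
wrist_force: [-0.5, 0.1, 0.9]
gripper_width: 0.461
```

Run:
```python
from fit import *
shot('scene','s1',(140,120,340,280),4)
shot('wrist','w2',None,1.5)
```

```text
(no output)
```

View pics/s1.png

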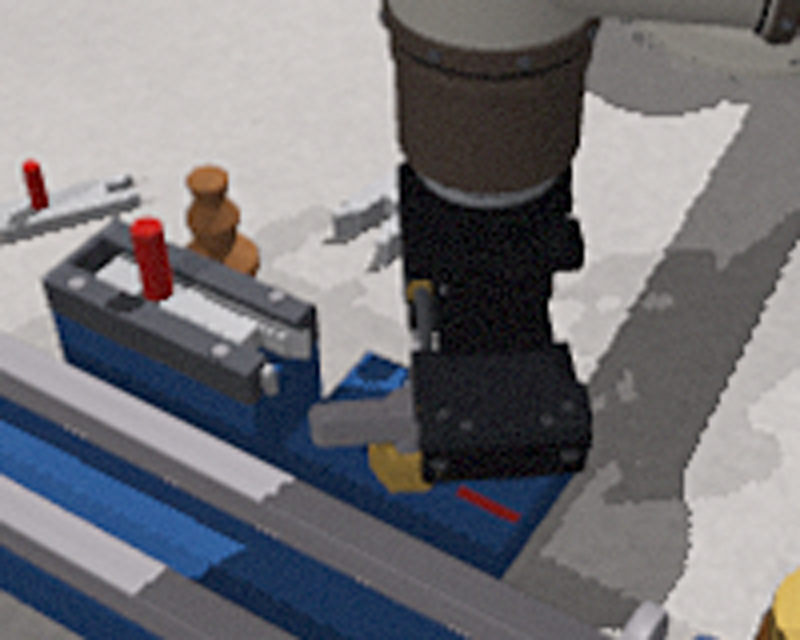

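View pics/w2.png

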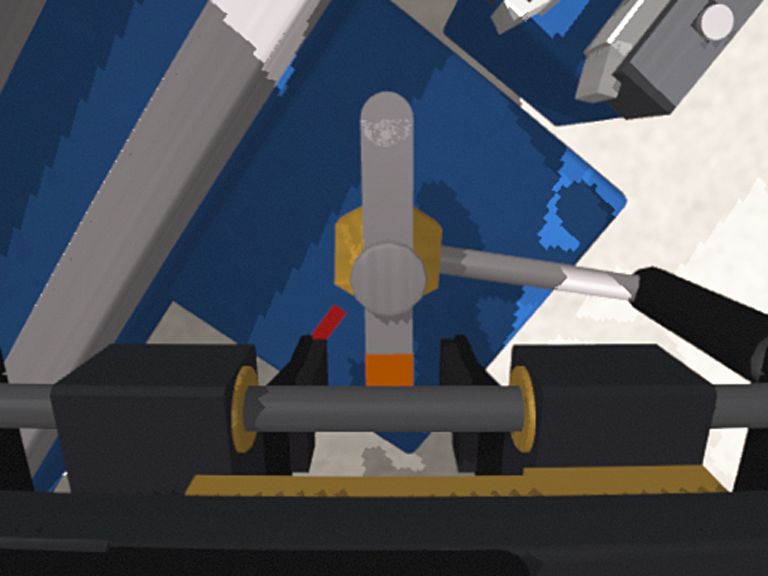

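The bar lies centred between the fingers: its orange end at (388,370) sits between pads at about (320,400) and (450,400). I'll close on it and turn the first part.

Call:
move_arm(increments=[0,0,0,0,0,0,0.005,0,0,0,0,0,0,0.005,0,0,0,0,0,0,0.005,0,0,0,0,0,0,0.005,0,0,0,0,0,0,0.005])

```text
time_s: 3.13
tcp_pos: [0.5521, 0.0916, 0.0613]
ee_rot: [[-0.002, -0.778, -0.628], [-0.001, -0.628, 0.778], [-1.0, 0.003, 0.0]]
wrist_force: [-3.2, -4.9, 4.4]
gripper_width: 0.165
```

Call:
move_arm(increments=[4,0,0,0,-0.0027,-0.0001,0.005,8,0,0,0,-0.0053,-0.0004,0.005,12,0,0,0,-0.008,-0.0008,0.005,16,0,0,0,-0.0106,-0.0015,0.005,20,0,0,0,-0.0131,-0.0023,0.005,24,0,0,0,-0.0156,-0.0033,0.005,28,0,0,0,-0.018,-0.0045,0.005,32,0,0,0,-0.0203,-0.0058,0.005,32,0,0,0,-0.0203,-0.0058,0.005,32,0,0,0,-0.0203,-0.0058,0.005])

```text
time_s: 3.97
tcp_pos: [0.5716, 0.0998, 0.0612]
ee_rot: [[-0.002, -0.993, -0.12], [-0.001, -0.12, 0.993], [-1.0, 0.002, -0.001]]
wrist_force: [-3.6, -2.2, 4.6]
gripper_width: 0.158
```

Run:
```python
from fit import *
s=r.sense();np.savez('pose3.npz',p=s['tcp_pos'],R=s['ee_rot'])
shot('wrist','w3',None,1.5)
```

```text
(no output)
```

View pics/w3.png

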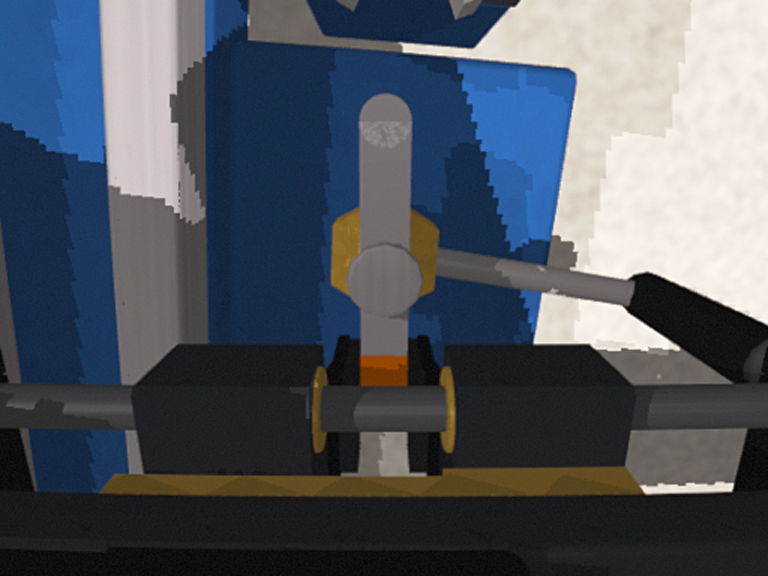

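Run:
```python
from fit import *
q=np.load('pose3.npz');pose={'tcp_pos':q['p'],'ee_rot':q['R']}
im=cv2.imread('pics/w3_raw.png')
def P(u,v,z): return pt('wrist',(u/1.5,v/1.5),z,pose)
def ang(a,b): d=(b-a);return np.degrees(np.arctan2(d[1],d[0]))
a,b=P(250,40,.03),P(560,68,.03);print('lug far edge',a,b,ang(b,a))
a,b=P(575,80,.03),P(535,340,.03);print('lug right edge',a,b,ang(a,b)-90)
a,b=P(386,105,.078),P(384,370,.078);print('bar',a,b,ang(a,b))
print('boss',P(385,278,.083))
# rail edges: bed
a,b=P(102,20,.07),P(120,330,.07);print('rail',ang(a,b)-90)
a,b=P(163,20,.07),P(192,330,.07);print('rail',ang(a,b)-90)
cv2.imwrite('pics/w3c.png',cv2.resize(im[0:150,60:400],None,fx=2.3,fy=2.3,interpolation=cv2.INTER_CUBIC))
```

```text
lug far edge [ 0.63125501 -0.00446094  0.03      ] [ 0.52233889 -0.00869707  0.03      ] 2.227312845451328
lug right edge [ 0.51619531 -0.00549438  0.03      ] [0.51096955 0.09296247 0.03      ] 3.038216836847539
bar [0.58157944 0.01576338 0.078     ] [0.57290832 0.09118538 0.078     ] 96.55838926868942
boss [0.57629736 0.06131082 0.083     ]
rail 2.6121820615704223
rail 6.5964245593624184
```

View pics/w3c.png

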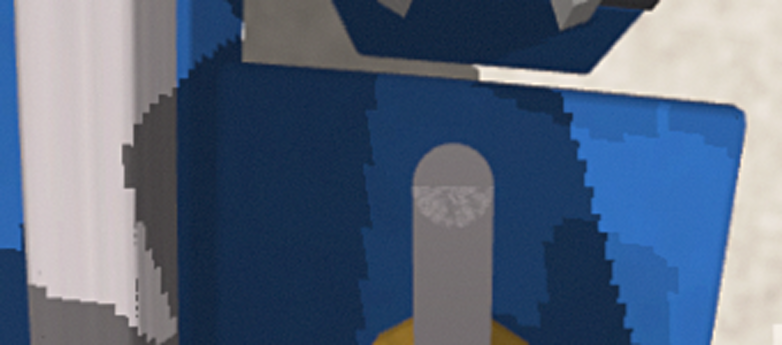

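Call:
move_arm(increments=[2,0,0,0,-0.0014,0,0.005,4.3,0,0,0,-0.0029,-0.0001,0.005,4.3,0,0,0,-0.0029,-0.0001,0.005,4.3,0,0,0,-0.0029,-0.0001,0.005,4.3,0,0,0,-0.0029,-0.0001,0.005])

```text
time_s: 4.43
tcp_pos: [0.5742, 0.1, 0.0612]
ee_rot: [[-0.002, -0.999, -0.046], [-0.001, -0.046, 0.999], [-1.0, 0.003, -0.001]]
wrist_force: [-3.6, -2.1, 5.5]
gripper_width: 0.157
```

Call:
move_arm(increments=[0,0,0,0,0,0,0.04,0,0,0,0,0,0,0.04,0,0,0,0,0,0,0.04,0,0,0,-0.03,0,0,0.04,0,0,0,-0.07,0,0,0.04,0,0,0,-0.11,0,0,0.04,0,0,0,-0.14,0,0.01,0.04,0,0,0,-0.16,0,0.02,0.04,0,0,0,-0.16,0,0.02,0.04,0,0,0,-0.16,0,0.02,0.04])

```text
time_s: 5.27
tcp_pos: [0.5751, 0.1217, 0.2221]
ee_rot: [[0.003, -0.999, -0.047], [0.002, -0.047, 0.999], [-1.0, -0.003, 0.002]]
wrist_force: [-0.7, -1.6, -0.3]
gripper_width: 0.457
```

Run:
```python
from fit import *
s=r.sense();np.savez('pose4.npz',p=s['tcp_pos'],R=s['ee_rot'])
shot('wrist','w4',None,1.5)
im=cv2.imread('pics/w4_raw.png')
cv2.imwrite('pics/w4c.png',cv2.resize(im[0:230,160:360],None,fx=2.6,fy=2.6,interpolation=cv2.INTER_CUBIC))
```

```text
(no output)
```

View pics/w4.png

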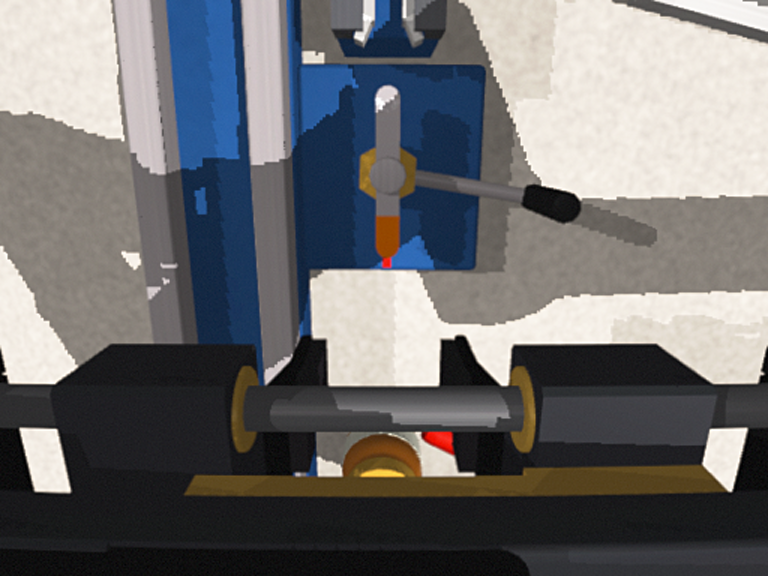

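View pics/w4c.png

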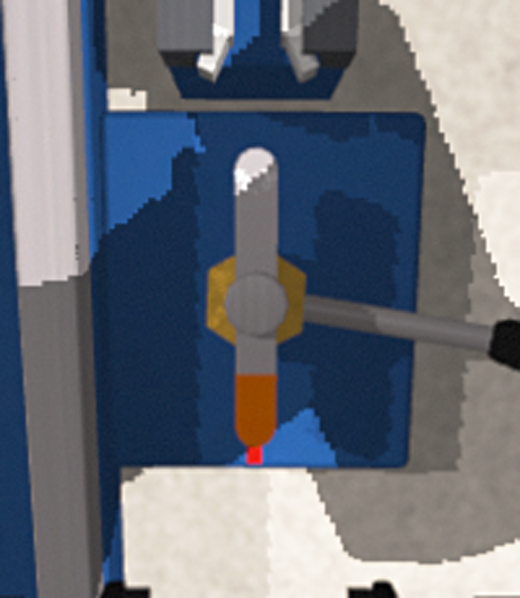

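The bar (column 387) lines up with the mark (387,262) and the fork mouth (388,40). Next is the keeper post.

Run:
```python
from fit import *
rows([.582,-.0995,.2],182.5); rows([.582,-.0995,.104],182.5)
```

```text
turn [ 0.14  0.03 -0.02] shift [ 0.0203  0.0024 -0.2207]
turn [ 0.14  0.03 -0.02] shift [ 0.1163  0.0023 -0.2207]
```

Call:
move_arm(increments=[0,0,0,0,0.002,-0.04,0.055,0,0,0,0,0.002,-0.08,0.055,0,0,0,0.01,0.002,-0.12,0.055,0,0,0,0.02,0.002,-0.16,0.055,0,0,0,0.02,0.002,-0.2,0.055,0,0,0,0.02,0.002,-0.221,0.055,0,0,0,0.02,0.002,-0.221,0.055,0,0,0,0.06,0.002,-0.221,0.055,0,0,0,0.09,0.002,-0.221,0.055,0,0,0,0.115,0.002,-0.221,0.055,0,0,0,0.115,0.002,-0.221,0.055])

```text
time_s: 6.23
tcp_pos: [0.5775, -0.0998, 0.0987]
ee_rot: [[-0.015, -0.999, -0.044], [0.0, -0.044, 0.999], [-1.0, 0.015, 0.001]]
wrist_force: [-1.4, -0.0, -1.6]
gripper_width: 0.629
```

Run:
```python
from fit import *
shot('wrist','w5',None,1.0); shot('scene','s5',(140,120,340,280),3)
a=cv2.imread('pics/w5.png');b=cv2.imread('pics/s5.png');
cv2.imwrite('pics/c5.png',np.vstack([cv2.resize(a,(400,300)),cv2.resize(b,(400,300))]))
```

```text
(no output)
```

View pics/c5.png

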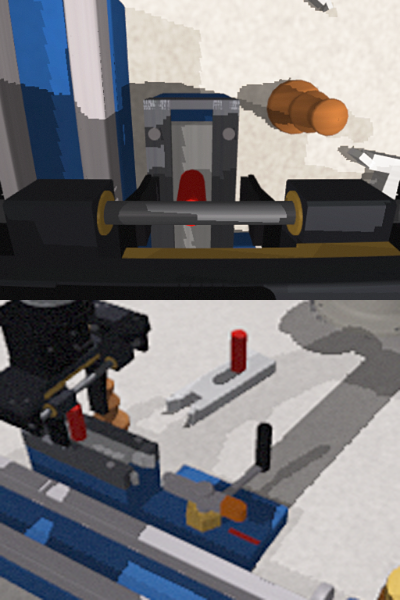

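The post is between the fingers at (190,190) in the wrist inset, and the finial is untouched. I'll close.

Call:
move_arm(increments=[0,0,0,-0.003,0,0,0.055,0,0,0,-0.003,0,0,0.01,0,0,0,-0.003,0,0,0.01,0,0,0,-0.003,0,0,0.01,0,0,0,-0.003,0,0,0.01,0,0,0,-0.003,0,0,0.01,0,0,0,-0.003,0,0,0.01])

```text
time_s: 6.92
tcp_pos: [0.5826, -0.1001, 0.1091]
ee_rot: [[0.0, -0.999, -0.046], [0.0, -0.046, 0.999], [-1.0, -0.0, 0.0]]
wrist_force: [0.5, 1.4, -0.7]
gripper_width: 0.26
```

Run:
```python
from fit import *
s=r.sense();print(s['tcp_pos'],s['wrist_force'],s['moment'],s['gripper_width']*87)
```

```text
[ 0.58261623 -0.10005209  0.10906509] [ 0.48082197  1.40179049 -0.65885093] [ 0.0083829  -0.05264863 -0.0080855 ] 22.584002488298577
```

Call:
move_arm(increments=[0,0,0,0,0,0,0.01,0,0,0,0,0,0,0.01,0,0,0,0,0,0.005,0.01,0,0,0,0,0,0.012,0.01,0,0,0,0,0,0.02,0.01,0,0,0,0,0,0.02,0.01,0,0,0,0,0,0.02,0.01])

```text
time_s: 7.5
tcp_pos: [0.5817, -0.0788, 0.1089]
ee_rot: [[0.0, -0.999, -0.047], [0.001, -0.047, 0.999], [-1.0, -0.0, 0.001]]
wrist_force: [0.0, 2.2, 1.0]
gripper_width: 0.197
```

Call:
move_arm(increments=[0,0,0,0,0,0.007,0.01,0,0,0,0,0,0.014,0.01,0,0,0,0,0,0.02,0.01,0,0,0,0,0,0.024,0.01,0,0,0,0,0,0.024,0.01,0,0,0,0,0,0.024,0.01])

```text
time_s: 8.0
tcp_pos: [0.5807, -0.0552, 0.1089]
ee_rot: [[0.0, -0.999, -0.046], [0.001, -0.046, 0.999], [-1.0, -0.0, 0.001]]
wrist_force: [-0.4, 1.5, 2.4]
gripper_width: 0.196
```

Run:
```python
from fit import *
shot('scene','s6',(140,120,340,280),4)
```

```text
(no output)
```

View pics/s6.png

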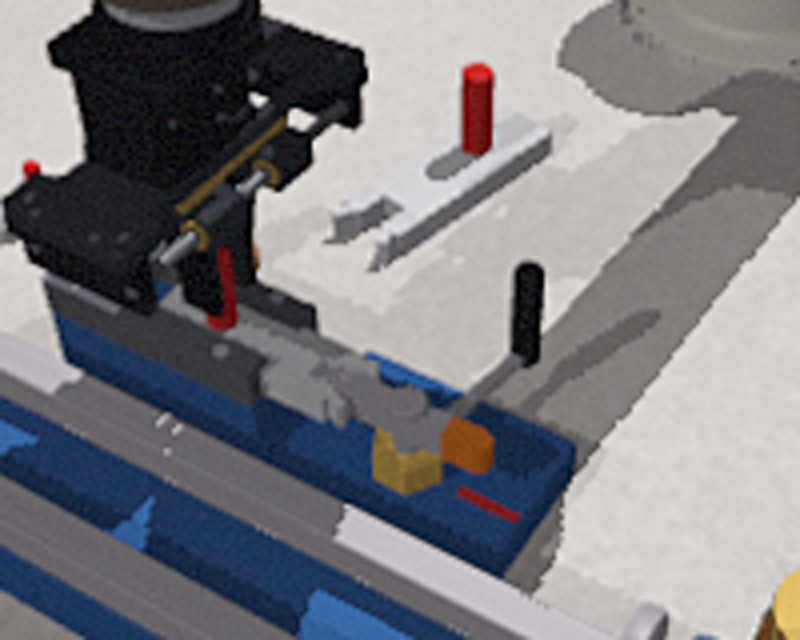

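The post is held, and the fork has entered over the bar's grey end at about (345,395). I'll push the rest of the way home until it stops.

Call:
move_arm(increments=[0,0,0,0,0,0.002,0.01,0,0,0,0,0,0.004,0.01,0,0,0,0,0,0.006,0.01,0,0,0,0,0,0.007,0.01,0,0,0,0,0,0.007,0.01])

```text
time_s: 8.47
tcp_pos: [0.5803, -0.0491, 0.1089]
ee_rot: [[0.0, -0.999, -0.046], [-0.0, -0.046, 0.999], [-1.0, -0.0, -0.0]]
wrist_force: [0.4, -1.8, 1.9]
gripper_width: 0.198
```

Call:
move_arm(increments=[0,0,0,0,0,0.0015,0.01,0,0,0,0,0,0.003,0.01,0,0,0,0,0,0.003,0.01,0,0,0,0,0,0.003,0.01])

```text
time_s: 8.8
tcp_pos: [0.5802, -0.0471, 0.1092]
ee_rot: [[-0.0, -0.999, -0.046], [-0.002, -0.046, 0.999], [-1.0, 0.0, -0.002]]
wrist_force: [0.2, -5.4, 3.4]
gripper_width: 0.199
```

Call:
move_arm(increments=[0,0,0,0,0,0.0015,0.01,0,0,0,0,0,0.003,0.01,0,0,0,0,0,0.003,0.01,0,0,0,0,0,0.003,0.01])

```text
time_s: 9.13
tcp_pos: [0.5801, -0.0462, 0.1097]
ee_rot: [[-0.0, -0.999, -0.046], [-0.005, -0.046, 0.999], [-1.0, 0.001, -0.005]]
wrist_force: [-0.1, -12.5, 3.3]
gripper_width: 0.195
```

Run:
```python
from fit import *
shot('wrist','w7',None,1.5)
shot('scene','s7',(170,180,290,270),6)
```

View pics/s7.png

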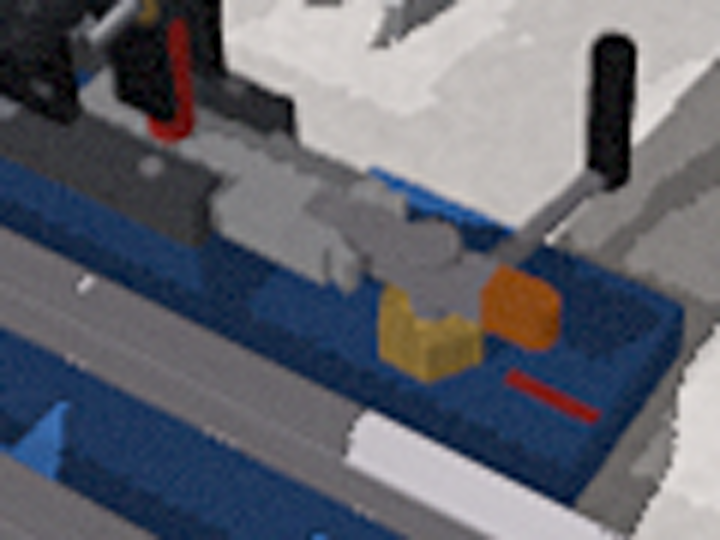

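Call:
move_arm(increments=[0,0,0,0,0,-0.003,0.01,0,0,0,0,0,-0.003,0.055,0,0,0,0,0,-0.003,0.055,0,0,0,0,0,-0.003,0.055,0,0,0,0,0,-0.003,0.055,0,0,0,-0.03,0,-0.003,0.055,0,0,0,-0.07,0,-0.003,0.055,0,0,0,-0.11,0,-0.003,0.055,0,0,0,-0.11,0.03,0.03,0.055,0,0,0,-0.11,0.06,0.06,0.055,0,0,0,-0.11,0.08,0.09,0.055,0,0,0,-0.11,0.09,0.12,0.055])

```text
time_s: 10.23
tcp_pos: [0.4815, 0.0736, 0.2191]
ee_rot: [[-0.001, -0.999, -0.045], [0.001, -0.045, 0.999], [-1.0, 0.001, 0.001]]
wrist_force: [0.2, 0.9, -0.7]
gripper_width: 0.63
```

Run:
```python
from fit import *
q=np.load('pose4.npz');pose={'tcp_pos':q['p'],'ee_rot':q['R']}
P=pt('wrist',(570/1.5,208/1.5),.105,pose);d=P[:2]-[.5763,.0625];print('handle old',P,np.hypot(*d),np.degrees(np.arctan2(d[1],d[0])))
s=r.sense();print(s['tcp_pos']);np.savez('pose8.npz',p=s['tcp_pos'],R=s['ee_rot'])
shot('wrist','w8',None,1.5);shot('top','t8',(215,125,365,215),5)
```

```text
handle old [0.47525867 0.07385619 0.105     ] 0.1016775013050967 173.58735023098416
[0.48146587 0.07363272 0.21905884]
```

View pics/w8.png

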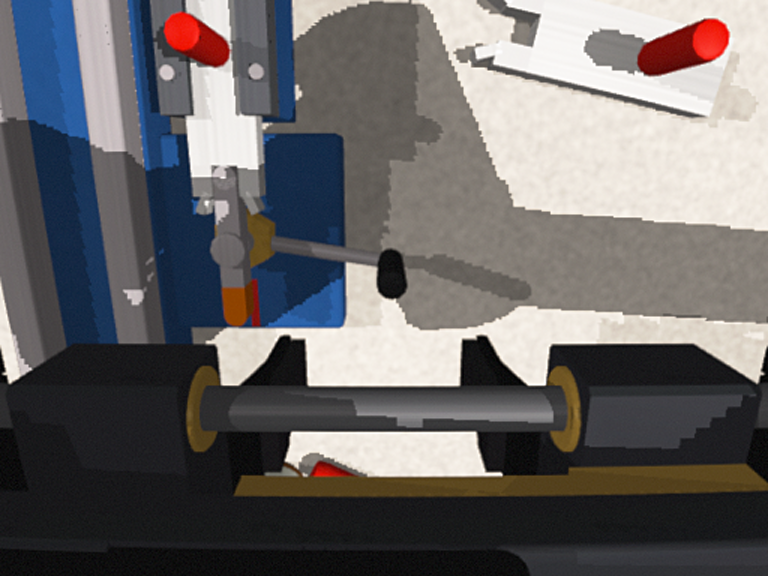

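The keeper is home: the fork prongs at (210,205) and (258,200) flank the bar. The handle top is at (391,285). Next I grip the handle with the jaws set tangentially.

Run:
```python
from fit import *
q=np.load('pose8.npz');pose={'tcp_pos':q['p'],'ee_rot':q['R']}
P=pt('wrist',(391/1.5,284/1.5),.105,pose);d=P[:2]-[.5763,.0625];print('handle',P,np.hypot(*d),np.degrees(np.arctan2(d[1],d[0])))
rows([.477,.0745,.2],263); rows([.477,.0745,.076],263)
```

```text
handle [0.47737685 0.0728217  0.105     ] 0.09946017968534533 174.04327699049475
turn [-8.005e+01  4.000e-02  1.000e-01] shift [ 0.0194  0.0059 -0.0011]
turn [-8.005e+01  4.000e-02  1.000e-01] shift [ 0.1434  0.006  -0.0013]
```

Call:
move_arm(increments=[-80,0,0,0.01,0.0055,-0.0015,0.055,-80,0,0,0.01,0.0055,-0.0015,0.055,-80,0,0,0.01,0.0055,-0.0015,0.055,-80,0,0,0.01,0.0055,-0.0015,0.055,-80,0,0,0.01,0.0055,-0.0015,0.055,-80,0,0,0.01,0.0055,-0.0015,0.055,-80,0,0,0.01,0.0055,-0.0015,0.055,-80,0,0,0.01,0.0055,-0.0015,0.055,-80,0,0,0.01,0.0055,-0.0015,0.055,-80,0,0,0.01,0.0055,-0.0015,0.055,-80,0,0,0.01,0.0055,-0.0015,0.055,-80,0,0,0.01,0.0055,-0.0015,0.055])

```text
time_s: 11.33
tcp_pos: [0.4793, 0.0709, 0.2086]
ee_rot: [[-0.0, -0.126, -0.992], [0.0, -0.992, 0.126], [-1.0, 0.0, 0.0]]
wrist_force: [0.3, 0.5, -0.5]
gripper_width: 0.631
```

Run:
```python
from fit import *
s=r.sense();pose=s
print(s['tcp_pos'],s['joints'].round(1))
shot('wrist','w9',None,1.5)
rows([.477,.0737,.12],263.5);rows([.477,.0737,.076],263.5)
```

```text
[0.47926304 0.07086207 0.20859489] [ 27.7   9.4 -20.6  -0.  -60.   55.1]
turn [-0.89  0.02 -0.  ] shift [ 0.0886 -0.0025  0.0026]
turn [-0.89  0.02 -0.  ] shift [ 0.1326 -0.0025  0.0025]
```

View pics/w9.png

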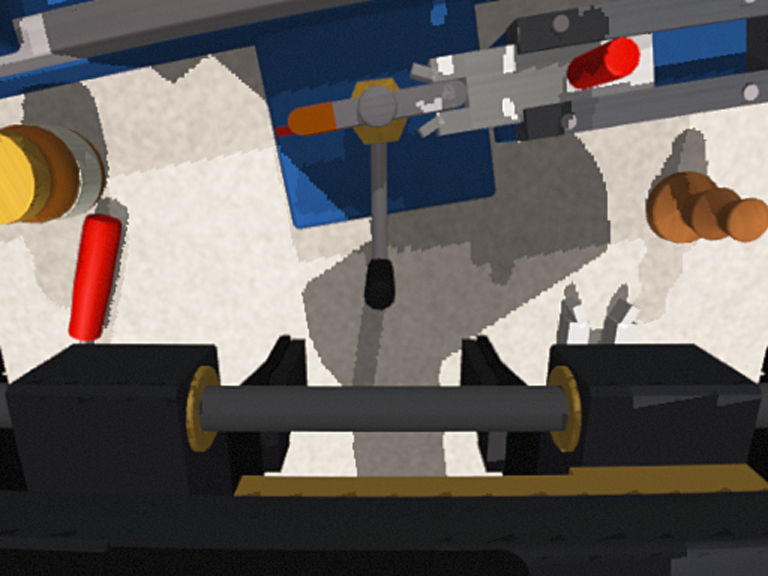

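The handle at (380,285) is centred between the pads. The lug, fork and bar look right, and the jar and screwdriver are clear. I'll descend and grip.

Call:
move_arm(increments=[0,0,0,0.03,-0.0025,0.0025,0.045,0,0,0,0.06,-0.0025,0.0025,0.045,0,0,0,0.09,-0.0025,0.0025,0.045,0,0,0,0.115,-0.0025,0.0025,0.045,0,0,0,0.13,-0.0025,0.0025,0.045,0,0,0,0.13,-0.0025,0.0025,0.005,0,0,0,0.13,-0.0025,0.0025,0.005,0,0,0,0.13,-0.0025,0.0025,0.005,0,0,0,0.13,-0.0025,0.0025,0.005,0,0,0,0.13,-0.0025,0.0025,0.005,0,0,0,0.13,-0.0025,0.0025,0.005,0,0,0,0.13,-0.0025,0.0025,0.005])

```text
time_s: 12.38
tcp_pos: [0.4777, 0.0739, 0.08]
ee_rot: [[0.002, -0.128, -0.992], [0.001, -0.992, 0.128], [-1.0, -0.001, -0.002]]
wrist_force: [-0.1, 0.4, 4.2]
gripper_width: 0.195
```

Run:
```python
from fit import *
s=r.sense();print(s['tcp_pos'],s['wrist_force'],s['gripper_width']*87)
R=s['ee_rot'];d=np.r_[np.array([.5763,.0625])-s['tcp_pos'][:2],0];c=R.T@d;print('pivot in tool',c)
for th in range(6,70,6):
    a=np.radians(th);M=cv2.Rodrigues(np.array([a,0,0]))[0];print(th,(c-M@c).round(4))
shot('scene','s10',(140,120,340,280),4)
```

```text
[0.47773073 0.07389412 0.08002151] [-0.10140121  0.36303668  4.17747836] 16.94625665428225
pivot in tool [ 0.00020757 -0.00133645 -0.09921642]
6 [ 0.     -0.0104 -0.0004]
12 [ 0.     -0.0207 -0.0019]
18 [ 0.     -0.0307 -0.0044]
24 [ 0.     -0.0405 -0.008 ]
30 [ 0.     -0.0498 -0.0126]
36 [ 0.     -0.0586 -0.0182]
42 [ 0.     -0.0667 -0.0246]
48 [ 0.     -0.0742 -0.0318]
54 [ 0.     -0.0808 -0.0398]
60 [ 0.     -0.0866 -0.0485]
66 [ 0.     -0.0914 -0.0576]
```

View pics/s10.png

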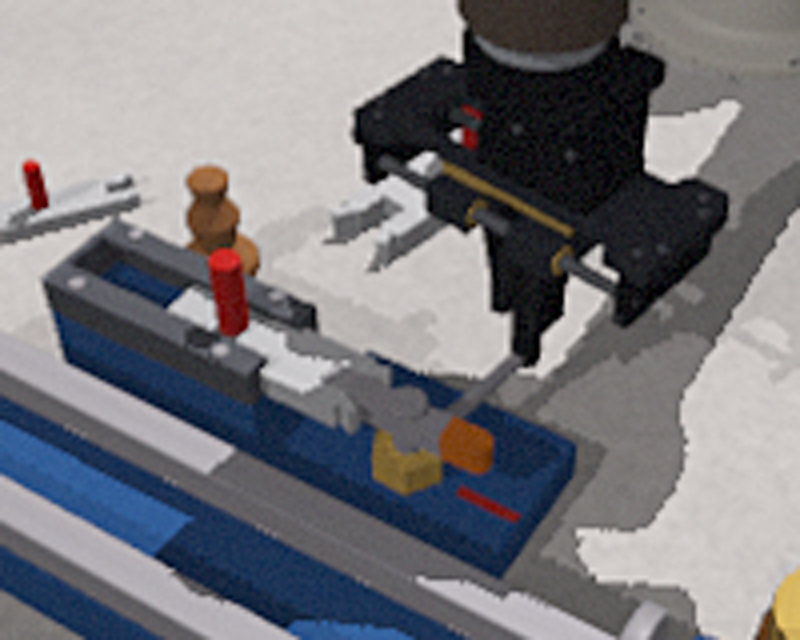

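Call:
move_arm(increments=[3,0,0,0,-0.0052,-0.0001,0.005,6,0,0,0,-0.0104,-0.0004,0.005,12,0,0,0,-0.0207,-0.0019,0.005,18,0,0,0,-0.0307,-0.0044,0.005,24,0,0,0,-0.0405,-0.008,0.005,30,0,0,0,-0.0498,-0.0126,0.005,36,0,0,0,-0.0586,-0.0182,0.005,36,0,0,0,-0.0586,-0.0182,0.005,36,0,0,0,-0.0586,-0.0182,0.005])

```text
time_s: 13.18
tcp_pos: [0.5041, 0.1301, 0.08]
ee_rot: [[0.003, -0.687, -0.727], [0.001, -0.727, 0.687], [-1.0, -0.003, -0.002]]
wrist_force: [1.5, -2.0, 4.9]
gripper_width: 0.194
```

Run:
```python
from fit import *
s=r.sense();print(s['tcp_pos'],s['wrist_force'],s['gripper_width']*87,s['joints'].round(0))
R=s['ee_rot'];d=np.r_[np.array([.5763,.0625])-s['tcp_pos'][:2],0];c=R.T@d;print('pivot in tool',c, np.degrees(np.arctan2(-d[1],-d[0])))
for th in range(4,36,4):
    a=np.radians(th);M=cv2.Rodrigues(np.array([a,0,0]))[0];print(th,(c-M@c).round(4))
shot('scene','s11',(140,120,340,280),4)
```

```text
[0.504071   0.13009488 0.08001851] [ 1.48012306 -2.01609274  4.93673027] 16.916179806638254 [ 32.  21. -26.   0. -43.  14.]
pivot in tool [ 0.0001608  -0.00043698 -0.09892361] 136.89823319344293
4 [ 0.     -0.0069 -0.0002]
8 [ 0.     -0.0138 -0.0009]
12 [ 0.     -0.0206 -0.0021]
16 [ 0.     -0.0273 -0.0037]
20 [ 0.     -0.0339 -0.0058]
24 [ 0.     -0.0403 -0.0084]
28 [ 0.     -0.0465 -0.0114]
32 [ 0.     -0.0525 -0.0148]
```

View pics/s11.png

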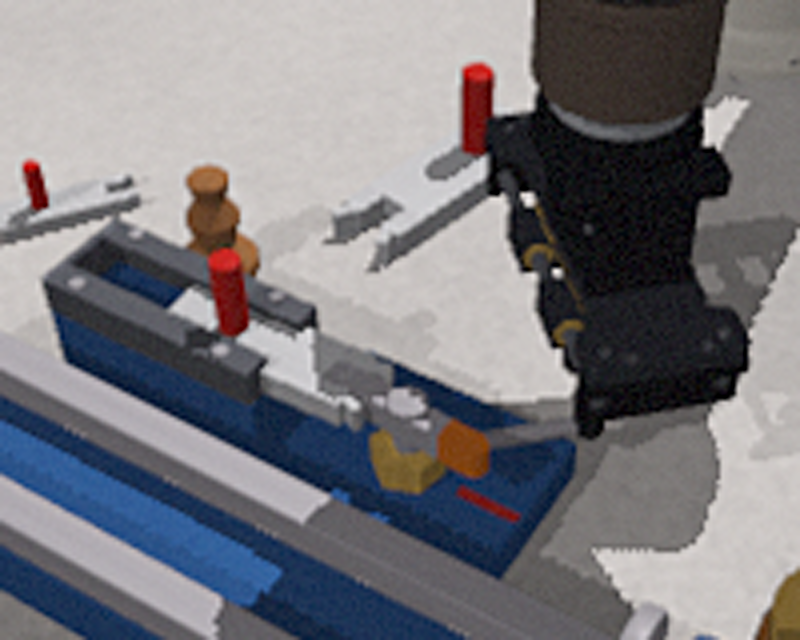

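The handle moves, the bar stays in the fork, and the forces are small. I'll continue to the stop.

Call:
move_arm(increments=[4,0,0,0,-0.0069,-0.0002,0.005,8,0,0,0,-0.0138,-0.0009,0.005,12,0,0,0,-0.0206,-0.0021,0.005,16,0,0,0,-0.0273,-0.0037,0.005,20,0,0,0,-0.0339,-0.0058,0.005,24,0,0,0,-0.0403,-0.0084,0.005,26,0,0,0,-0.0434,-0.0098,0.005,28,0,0,0,-0.0465,-0.0114,0.005,28,0,0,0,-0.0465,-0.0114,0.005,28,0,0,0,-0.0465,-0.0114,0.005])

```text
time_s: 14.07
tcp_pos: [0.5431, 0.1554, 0.08]
ee_rot: [[0.001, -0.947, -0.32], [-0.0, -0.32, 0.947], [-1.0, -0.001, -0.0]]
wrist_force: [-1.7, -1.5, 5.9]
gripper_width: 0.196
```

Call:
move_arm(increments=[1,0,0,0,-0.0017,0,0.005,2,0,0,0,-0.0035,-0.0001,0.005,2,0,0,0,-0.0035,-0.0001,0.005,2,0,0,0,-0.0035,-0.0001,0.005])

```text
time_s: 14.4
tcp_pos: [0.5459, 0.1564, 0.08]
ee_rot: [[-0.0, -0.958, -0.287], [-0.0, -0.287, 0.958], [-1.0, 0.0, -0.0]]
wrist_force: [-2.7, -1.2, 8.0]
gripper_width: 0.195
```

Run:
```python
from fit import *
s=r.sense();d=np.r_[np.array([.5763,.0625])-s['tcp_pos'][:2],0];print(s['wrist_force'],s['moment'], np.degrees(np.arctan2(-d[1],-d[0])),np.hypot(*d[:2]))
```

```text
[-2.74952404 -1.15398403  7.98782854] [-0.15092866  0.80284912  0.13800181] 107.93170233602497 0.09865175130228561
```

Call:
move_arm(increments=[1,0,0,0,-0.0017,0,0.005,2,0,0,0,-0.0035,-0.0001,0.005,2,0,0,0,-0.0035,-0.0001,0.005,2,0,0,0,-0.0035,-0.0001,0.005])

```text
time_s: 14.73
tcp_pos: [0.5493, 0.1574, 0.08]
ee_rot: [[-0.0, -0.967, -0.253], [-0.0, -0.253, 0.967], [-1.0, 0.0, -0.0]]
wrist_force: [-2.3, 0.1, 7.1]
gripper_width: 0.195
```

Run:
```python
from fit import *
s=r.sense();d=np.r_[np.array([.5763,.0625])-s['tcp_pos'][:2],0];print(s['wrist_force'],s['moment'], np.degrees(np.arctan2(-d[1],-d[0])),np.hypot(*d[:2]))
shot('scene','s12',(170,180,290,270),6)
```

```text
[-2.27909412  0.09366206  7.06165459] [0.01802573 0.83940052 0.11109905] 105.91026083021703 0.09863411690527284
```

View pics/s12.png

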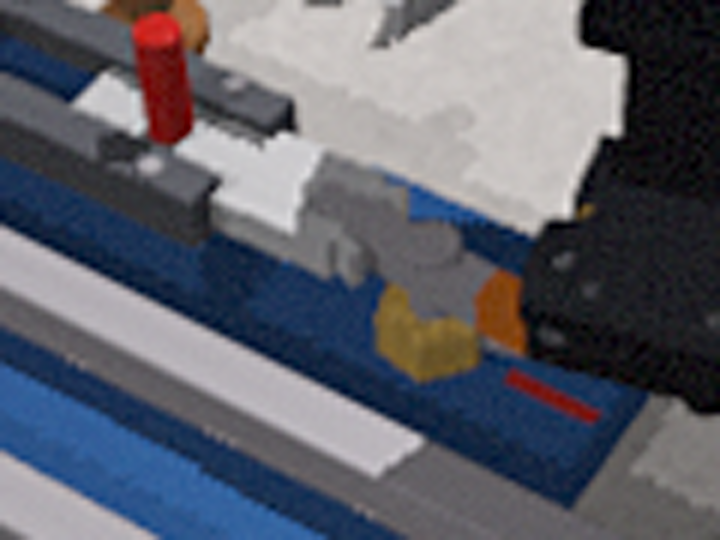

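Call:
move_arm(increments=[1,0,0,0,-0.0017,0,0.005,1.5,0,0,0,-0.0026,-0.0001,0.005,1.5,0,0,0,-0.0026,-0.0001,0.005])

```text
time_s: 15.03
tcp_pos: [0.5517, 0.158, 0.08]
ee_rot: [[-0.0, -0.974, -0.227], [-0.0, -0.227, 0.974], [-1.0, 0.0, -0.0]]
wrist_force: [-3.6, -0.8, 7.7]
gripper_width: 0.197
```

Call:
move_arm(increments=[1,0,0,0,-0.0017,0,0.005,1.5,0,0,0,-0.0026,-0.0001,0.005,1.5,0,0,0,-0.0026,-0.0001,0.005])

```text
time_s: 15.28
tcp_pos: [0.5542, 0.1585, 0.08]
ee_rot: [[-0.001, -0.979, -0.202], [-0.0, -0.202, 0.979], [-1.0, 0.001, -0.0]]
wrist_force: [-3.8, 1.0, 8.5]
gripper_width: 0.196
```

Run:
```python
from fit import *
s=r.sense();d=np.r_[np.array([.5763,.0625])-s['tcp_pos'][:2],0];print(s['wrist_force'],s['moment'], np.degrees(np.arctan2(-d[1],-d[0])),np.hypot(*d[:2]))
shot('wrist','w13',None,1.5);shot('top','t13',(215,105,365,215),5)
```

```text
[-3.84108959  0.96369696  8.47513847] [0.18753418 1.079968   0.12633564] 102.98398540312603 0.09855428555160439
```

View pics/w13.png

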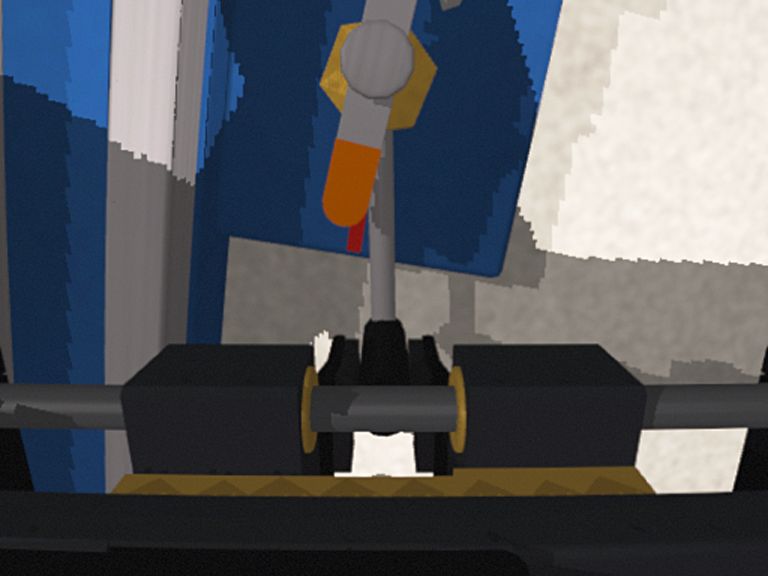

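Run:
```python
from fit import *
s=r.sense();pose=s
P=lambda u,v,z: pt('wrist',(u/1.5,v/1.5),z,pose)
def ang(a,b): d=b-a;return np.degrees(np.arctan2(d[1],d[0]))
print('bar edges',ang(P(362,0,.078),P(322,205,.078)),ang(P(417,0,.078),P(369,205,.078)))
print('bar mid',ang(P(376,58,.083),P(346,205,.078)), P(376,58,.083))
print('lug edge',ang(P(495,275,.03),P(232,237,.03)),'mark',P(355,248,.031))
a=P(383,150,.046);b=P(383,310,.046);print('rod',ang(a,b))
```

```text
bar edges 89.04105876918038 88.12658421706296
bar mid 88.80799931723523 [0.57663019 0.06245354 0.083     ]
lug edge 3.283059461446395 mark [0.57297528 0.12791432 0.031     ]
rod 101.69633571106772
```

View pics/t13.png

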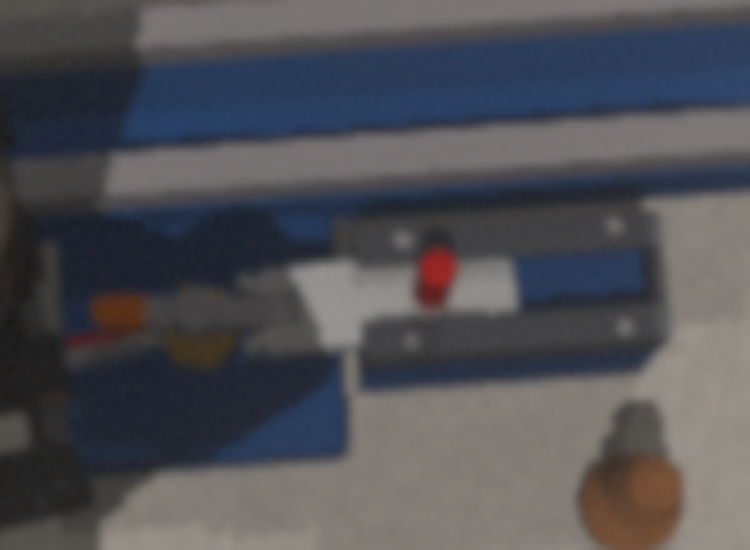

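Call:
move_arm(increments=[1,0,0,0,-0.0017,0,0.005,1.5,0,0,0,-0.0026,-0.0001,0.005,1.5,0,0,0,-0.0026,-0.0001,0.005])

```text
time_s: 15.63
tcp_pos: [0.5552, 0.1587, 0.0799]
ee_rot: [[-0.004, -0.984, -0.177], [-0.001, -0.177, 0.984], [-1.0, 0.004, -0.0]]
wrist_force: [-7.6, 1.9, 10.4]
gripper_width: 0.195
```

Call:
move_arm(increments=[1,0,0,0,-0.0017,0,0.005,1.5,0,0,0,-0.0026,-0.0001,0.005,1.5,0,0,0,-0.0026,-0.0001,0.005])

```text
time_s: 15.88
tcp_pos: [0.5559, 0.1586, 0.0799]
ee_rot: [[-0.008, -0.989, -0.15], [-0.002, -0.15, 0.989], [-1.0, 0.008, -0.001]]
wrist_force: [-12.1, 1.7, 14.3]
gripper_width: 0.198
```

Run:
```python
from fit import *
s=r.sense();d=np.r_[np.array([.5763,.0625])-s['tcp_pos'][:2],0];print(s['wrist_force'],s['moment'], np.degrees(np.arctan2(-d[1],-d[0])),np.hypot(*d[:2]))
shot('wrist','w14',None,1.5)
```

```text
[-12.08783739   1.70701818  14.32840508] [0.60189789 3.52623367 0.23793093] 101.95583148997049 0.09824583764107046
```

View pics/w14.png

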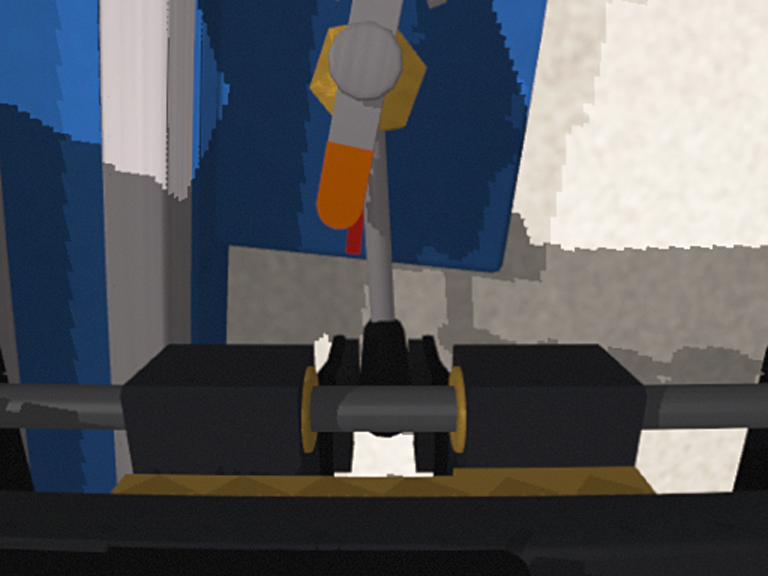

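The force climbed to 12 N and motion stopped, so the nut is tight. The bar has taken up the fork's play, and its orange tip at (338,215) sits slightly clockwise of the mark at (355,245). I'll release the handle, rise and measure.

Call:
move_arm(increments=[-2,0,0,0,0.003,0,0.005,-2,0,0,0,0.003,0,0.035,-2,0,0,0,0.003,0,0.04,-2,0,0,0,0.003,0,0.04,-2,0,0,0,0.003,0,0.04,-2,0,0,-0.03,0.003,0,0.04,-2,0,0,-0.07,0.003,0,0.04,-2,0,0,-0.11,0.003,0,0.04,3,0,0,-0.14,-0.02,0.01,0.04,3,0,0,-0.14,-0.02,0.01,0.04,3,0,0,-0.14,-0.02,0.01,0.04])

```text
time_s: 16.85
tcp_pos: [0.5797, 0.1731, 0.2206]
ee_rot: [[0.004, -0.995, -0.098], [0.003, -0.098, 0.995], [-1.0, -0.004, 0.002]]
wrist_force: [-1.0, -0.3, -1.2]
gripper_width: 0.458
```

Run:
```python
from fit import *
s=r.sense();np.savez('pose15.npz',p=s['tcp_pos'],R=s['ee_rot'])
shot('wrist','w15',None,1.5);print(s['wrist_force'],s['joint_velocities'].round(1))
```

```text
[-1.04042062 -0.31900456 -1.15792991] [-0.1  1.4 -5.5 -1.5 -0.2  0.5]
```

View pics/w15.png

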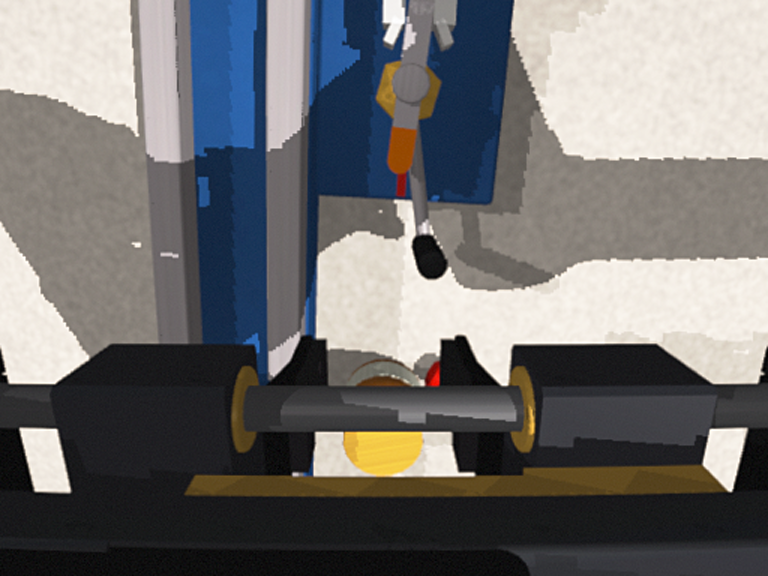

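Run:
```python
from fit import *
q=np.load('pose15.npz');pose={'tcp_pos':q['p'],'ee_rot':q['R']}
P=lambda u,v,z: pt('wrist',(u/1.5,v/1.5),z,pose)
def ang(a,b): d=b-a;return np.degrees(np.arctan2(d[1],d[0]))
print('bar mid',ang(P(423,5,.078),P(399.5,165,.078)),ang(P(410.5,82,.083),P(399.5,165,.078)),P(410.5,82,.083))
c=P(410.5,82,.083);h=P(434,260,.105)
print('handle',h,ang(c,h),np.linalg.norm(h-c),'rod',ang(P(417,135,.046),P(424,225,.046)))
print('mark end',P(401.5,194,.031),'mark dir', ang(P(401.5,178,.031),P(401.5,194,.031)),ang(c,P(401.5,194,.031)),'lug edge',ang(P(490,203,.03),P(325,196,.03)))
im=cv2.imread('pics/w15_raw.png')
cv2.imwrite('pics/w15c.png',cv2.resize(im[0:190,200:350],None,fx=3.1,fy=3.1,interpolation=cv2.INTER_CUBIC))
```

```text
bar mid 87.56395836324494 88.58526161365474 [0.57649072 0.06207774 0.083     ]
handle [0.55369991 0.15643211 0.105     ] 103.579394203632 0.09952973078213503 rod 101.26030961532238
mark end [0.57271942 0.12786077 0.031     ] mark dir 96.19425012045309 93.28113413218756 lug edge 3.3173894357512244
```

View pics/w15c.png

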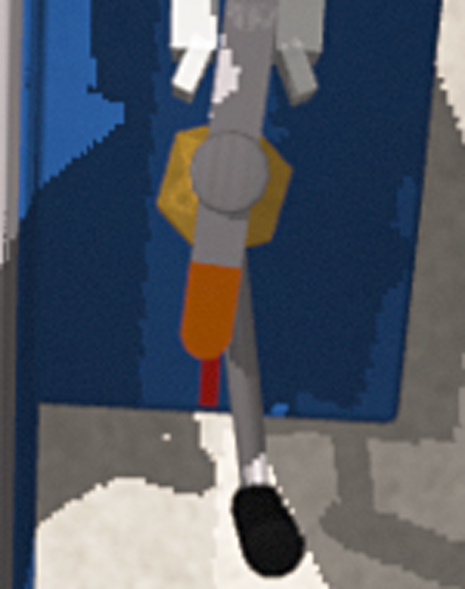

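Run:
```python
from fit import *
rows([.5775,.0975,.13],178.2);rows([.5775,.0975,.062],178.2)
```

```text
turn [ 7.41  0.04 -0.02] shift [ 0.0884  0.0079 -0.0744]
turn [ 7.41  0.04 -0.02] shift [ 0.1564  0.0079 -0.0745]
```

Call:
move_arm(increments=[4,0,0,0,0.004,-0.04,0.04,7.4,0,0,0.03,0.008,-0.074,0.04,7.4,0,0,0.07,0.008,-0.0745,0.04,7.4,0,0,0.09,0.008,-0.0745,0.04,7.4,0,0,0.09,0.008,-0.0745,0.04,7.4,0,0,0.12,0.008,-0.0745,0.04,7.4,0,0,0.145,0.008,-0.0745,0.04,7.4,0,0,0.156,0.008,-0.0745,0.04,7.4,0,0,0.156,0.008,-0.0745,0.04,7.4,0,0,0.156,0.008,-0.0745,0.04])

```text
time_s: 17.73
tcp_pos: [0.5778, 0.0974, 0.0633]
ee_rot: [[0.0, -1.0, 0.03], [-0.001, 0.03, 1.0], [-1.0, -0.0, -0.001]]
wrist_force: [-0.2, 0.2, 0.1]
gripper_width: 0.458
```

Run:
```python
from fit import *
s=r.sense();print(s['tcp_pos'])
shot('wrist','w16',None,1.5)
```

```text
[0.57784054 0.09740739 0.0633215 ]
```

View pics/w16.png

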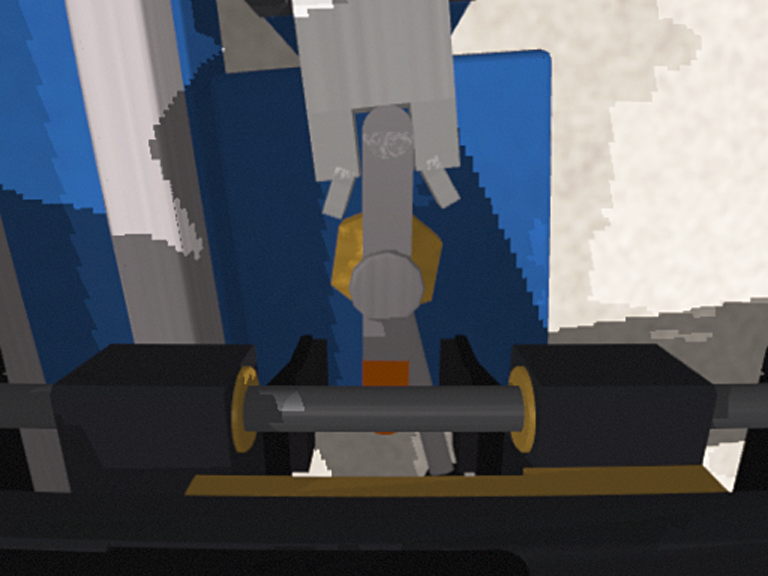

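The bar is centred and vertical in the view, and the fork is fully over it. I'll grip it and turn it back about 4.5°, with the tight nut riding along.

Call:
move_arm(increments=[0,0,0,0,0,0,0.005,0,0,0,0,0,0,0.005,0,0,0,0,0,0,0.005,0,0,0,0,0,0,0.005,0,0,0,0,0,0,0.005,-2,0,0,0,0.0012,0,0.005,-4.5,0,0,0,0.0028,-0.0001,0.005,-4.5,0,0,0,0.0028,-0.0001,0.005,-4.5,0,0,0,0.0028,-0.0001,0.005])

```text
time_s: 18.53
tcp_pos: [0.5744, 0.0972, 0.0633]
ee_rot: [[-0.0, -0.999, -0.047], [-0.0, -0.047, 0.999], [-1.0, 0.0, -0.0]]
wrist_force: [-2.5, 0.5, 5.5]
gripper_width: 0.159
```

Run:
```python
from fit import *
shot('wrist','w17',None,1.5)
```

```text
(no output)
```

View pics/w17.png

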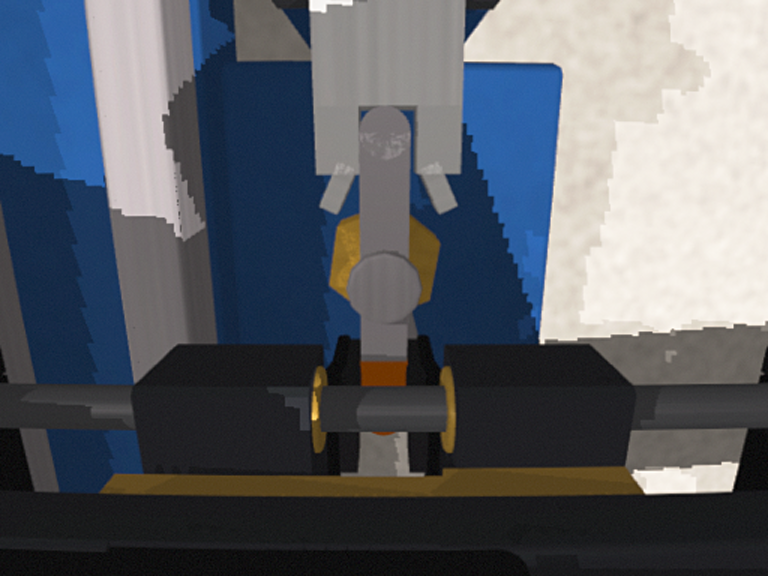

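The bar is now parallel with the keeper. I'll release it, rise and check it against the mark.

Call:
move_arm(increments=[0,0,0,0,0,0,0.04,0,0,0,0,0,0,0.04,0,0,0,0,0,0,0.04,0,0,0,-0.03,0,0,0.04,0,0,0,-0.07,0,0,0.04,0,0,0,-0.11,0,0,0.04,0,0,0,-0.14,0,0.015,0.04,0,0,0,-0.16,0,0.03,0.04,0,0,0,-0.16,0,0.03,0.04,0,0,0,-0.16,0,0.03,0.04,0,0,0,-0.16,0,0.03,0.04])

```text
time_s: 19.5
tcp_pos: [0.5724, 0.1269, 0.2216]
ee_rot: [[-0.002, -0.999, -0.047], [-0.0, -0.047, 0.999], [-1.0, 0.002, -0.0]]
wrist_force: [-0.5, 0.8, -1.1]
gripper_width: 0.461
```

Run:
```python
from fit import *
s=r.sense();pose=s;print(s['tcp_pos'])
shot('wrist','w18',None,1.5)
im=cv2.imread('pics/w18_raw.png')
cv2.imwrite('pics/w18c.png',cv2.resize(im[0:220,170:370],None,fx=2.7,fy=2.7,interpolation=cv2.INTER_CUBIC))
rows([.5805,-.0475,.2],182.6);rows([.5805,-.0475,.106],182.6)
```

```text
[0.57241822 0.12687482 0.22160564]
turn [ 0.09 -0.06 -0.18] shift [ 2.130e-02 -1.000e-04 -1.742e-01]
turn [ 0.09 -0.06 -0.18] shift [ 0.1153 -0.0004 -0.1741]
```

View pics/w18c.png

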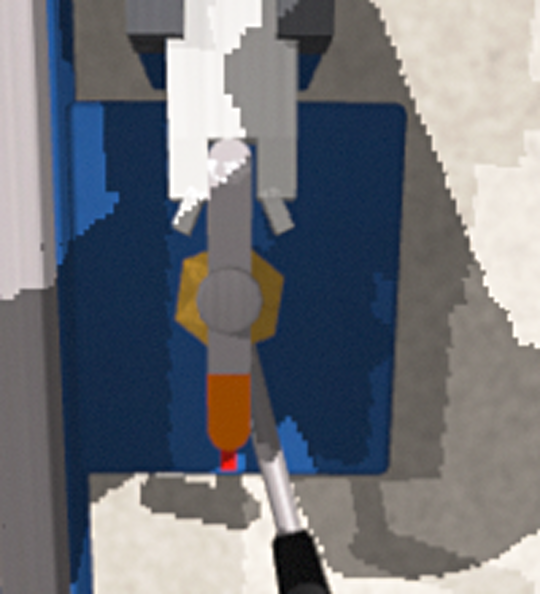

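The bar (column 229) is on the mark (229,460), and the handle is at its tight position. Next I withdraw the keeper.

Call:
move_arm(increments=[0,0,0,0,0,-0.04,0.055,0,0,0,0,0,-0.08,0.055,0,0,0,0.01,0,-0.12,0.055,0,0,0,0.02,0,-0.16,0.055,0,0,0,0.02,0,-0.174,0.055,0,0,0,0.02,0,-0.174,0.055,0,0,0,0.05,0,-0.174,0.055,0,0,0,0.08,0,-0.174,0.055,0,0,0,0.105,0,-0.174,0.055,0,0,0,0.114,0,-0.174,0.055,0,0,0,0.114,0,-0.174,0.055])

```text
time_s: 20.47
tcp_pos: [0.5795, -0.0464, 0.1058]
ee_rot: [[-0.007, -0.999, -0.048], [-0.001, -0.048, 0.999], [-1.0, 0.007, -0.001]]
wrist_force: [0.5, 0.2, 1.0]
gripper_width: 0.632
```

Call:
move_arm(increments=[0,0,0,0,0,0,0.01,0,0,0,0,0,0,0.01,0,0,0,0,0,0,0.01,0,0,0,0,0,0,0.01,0,0,0,0,0,0,0.01,0,0,0,0,0,0,0.01,0,0,0,0,0,0,0.01,0,0,0,0,0,0,0.01,0,0,0,0,0,0,0.01])

```text
time_s: 21.22
tcp_pos: [0.5811, -0.0467, 0.1093]
ee_rot: [[-0.001, -0.999, -0.048], [-0.0, -0.048, 0.999], [-1.0, 0.001, -0.0]]
wrist_force: [-2.4, -0.1, 3.0]
gripper_width: 0.195
```

Call:
move_arm(increments=[0,0,0,0,0,-0.004,0.01,0,0,0,0,0,-0.01,0.01,0,0,0,0,0,-0.018,0.01,0,0,0,0,0,-0.026,0.01,0,0,0,0,0,-0.034,0.01,0,0,0,0,0,-0.042,0.01,0,0,0,0,0,-0.05,0.01,0,0,0,0,0,-0.056,0.01,0,0,0,0,0,-0.058,0.01,0,0,0,0,0,-0.058,0.01,0,0,0,0,0,-0.058,0.01])

```text
time_s: 22.13
tcp_pos: [0.5838, -0.1052, 0.1093]
ee_rot: [[-0.001, -0.999, -0.047], [-0.0, -0.047, 0.999], [-1.0, 0.001, -0.0]]
wrist_force: [-2.9, -0.0, 4.2]
gripper_width: 0.193
```

Call:
move_arm(increments=[0,0,0,0,0,0,0.055,0,0,0,0,0,0,0.055,0,0,0,0,0,0,0.055,0,0,0,0,0,0,0.055,0,0,0,-0.03,0,0,0.055,0,0,0,-0.07,0,0,0.055,0,0,0,-0.11,0,0,0.055,0,0,0,-0.11,0,0.04,0.055,0,0,0,-0.11,0,0.08,0.055,0,0,0,-0.11,0,0.12,0.055,0,0,0,-0.11,0,0.16,0.055,0,0,0,-0.11,0,0.2,0.055])

```text
time_s: 23.13
tcp_pos: [0.5744, 0.097, 0.2189]
ee_rot: [[0.001, -0.999, -0.047], [0.0, -0.047, 0.999], [-1.0, -0.001, 0.0]]
wrist_force: [0.3, -0.2, -0.2]
gripper_width: 0.631
```

Call:
move_arm(increments=[0,0,0,0,0.005,0.025,0.055,0,0,0,0,0.005,0.025,0.055,0,0,0,0,0.005,0.025,0.055,0,0,0,0,0.005,0.025,0.055])

```text
time_s: 23.47
tcp_pos: [0.5685, 0.1198, 0.2186]
ee_rot: [[-0.0, -0.999, -0.048], [-0.0, -0.048, 0.999], [-1.0, 0.0, -0.0]]
wrist_force: [-0.3, 0.1, -0.3]
gripper_width: 0.634
```

Run:
```python
from fit import *
s=r.sense();print(s['tcp_pos'],s['wrist_force'])
shot('wrist','w20',None,1.5);shot('scene','s20',None,1.5);shot('top','t20',None,1.5)
im=cv2.imread('pics/w20_raw.png')
cv2.imwrite('pics/w20c.png',cv2.resize(im[0:220,170:370],None,fx=2.7,fy=2.7,interpolation=cv2.INTER_CUBIC))
```

```text
[0.56849549 0.11984935 0.21860529] [-0.29570758  0.05464473 -0.25886752]
```

View pics/w20c.png

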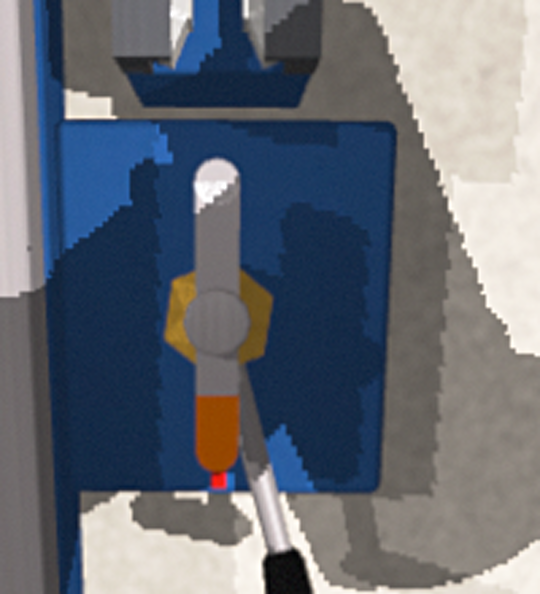

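View pics/s20.png

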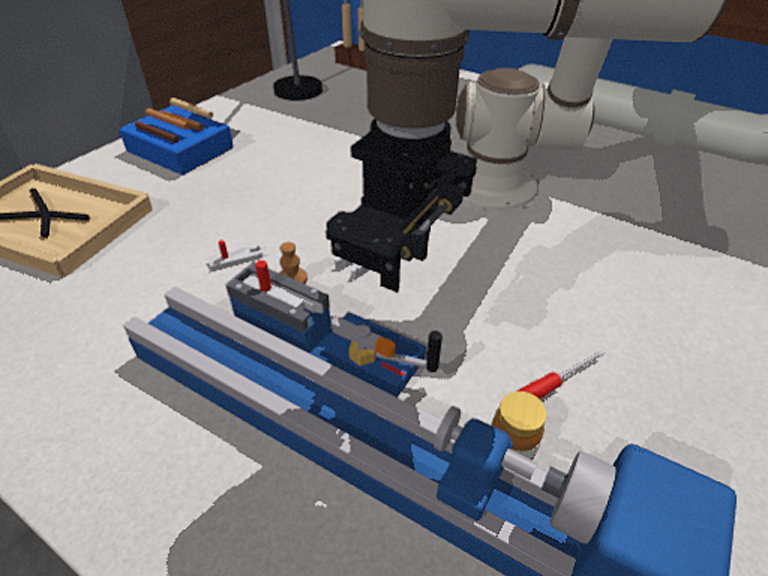

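View pics/t20.png

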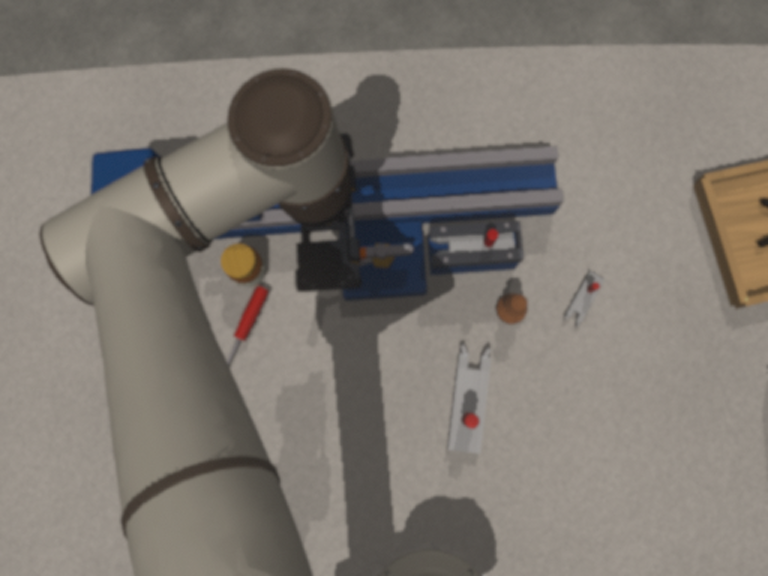

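Run:
```python
from fit import *
pose=r.sense()
P=lambda u,v,z: pt('wrist',(170+u/2.7-.3,v/2.7-.3),z,pose)
def ang(a,b): d=b-a;return np.degrees(np.arctan2(d[1],d[0]))
print('bar',ang(P(216.5,175,.078),P(217,460,.078)),'axis',P(216.5,322,.083))
c=P(216.5,322,.083);m=P(219.5,488,.031)
print('mark end',m,ang(c,m),'lug edge',ang(P(375,491,.03),P(85,491,.03)),'lug far',ang(P(385,123,.03),P(70,121,.03)))
print('rod',ang(c,P(250,430,.046)),ang(c,P(274,540,.046)))
```

```text
bar 92.5364728608284 axis [0.57655949 0.0611733  0.083     ]
mark end [0.57336578 0.12813492 0.031     ] 92.73063489239095 lug edge 2.661032087197807 lug far 2.307745665505427
rod 108.5074621592707 106.8176555587068
```

View pics/w20.png

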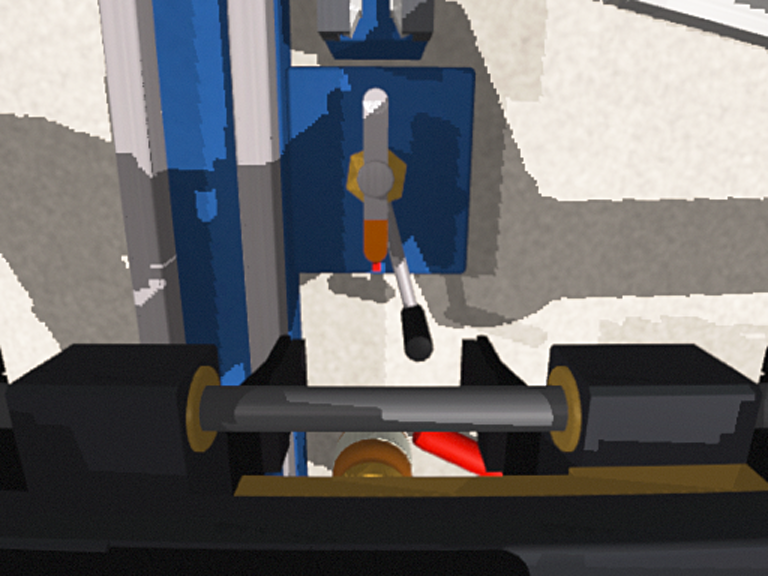

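All checks pass: bar 92.5° against mark 92.7°, rod at about 107° (tight is about 107.6°), keeper post back at (491,237), and the bystanders' pixels unchanged. Handing in.

```bash
python3 -c "
from station import r
print(r.finish_job())"
```

```text
the job is handed in; nothing more can be done
None
```

The lathe is levelled and locked, and I handed the job in at about 23.6 s of the 64 s allowed. I gripped the bar and turned it clockwise onto the red mark. I then slid the keeper fully home, where it stalled at 12 N, and swung the jam nut's handle clockwise until it came up hard at about 12 N.

**One correction:** tightening used up the fork's play and turned the bar about 4° clockwise past the mark. I gripped the bar again and turned it back onto the mark while the keeper was still home. The tight nut rode along with it. Then I drew the keeper back about 58 mm and let go.

**Last checks:**

| Check | Measured | Expected |
|---|---|---|
| Bar heading | 92.5° | 92.7° (mark) |
| Nut handle heading | about 107°, up to 108.5° (±1°) | about 107.6° (tight) |
| Fork mouth from screw axis | about 80 mm | well beyond the bar's end at 50 mm |
| Jar, finial and screwdriver | same place in the top view | unmoved |
| Wrist force before hand-in | about 0.4 N | near zero (gripper open and clear) |

**Disagreement:** the estimates of the lathe's yaw varied from about 1.9° to 3.3°. I therefore judged the bar directly against the mark in the pictures. No check failed.

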